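# Gauge a keyed agitator shaft and hold it home in its drive hub

## Task

Check the keyed steel shaft standing in the bench caliper: slide the caliper's jaw shut until its sprung tip is pressed well in against the shaft's collar. Then take the shaft out by its flat head, put its nose in the bore of the mixer's pulley hub, turn it until the key slips into the keyway, and keep pushing against the ejector spring until the collar sits on the hub. Finish while still gripping the shaft and holding it fully home (let go and the spring lifts it); do not tip over the glue bottle or the two red-capped jars.

Things in the scene. Friction and masses are not known exactly. Their poses are not given: they have to be found in the camera images.
- shaft_head (a point): Centre of the shaft's flat head, the place to grip; on the axis, 92 mm above the nose end. The head is a block 34 mm (its x) by 20 mm (its y; grip across this) by 34 mm high, the topmost part of the shaft. Axes: z up along the shaft, x towards the side with the key.
- shaft_nose (a point): Lower end of the shaft, on its axis; axes as shaft_head. At the start it stands 10 mm above the table, loosely in the caliper's 22 mm square, 12 mm deep seat.
- tab (a point): Thumb tab of the caliper's sliding jaw (push or pinch it): an upright block 16 mm along the slide, 26 mm across, from 46 to 112 mm above the table; this point is in its middle, 16 mm below its top. Axes: z up, y along the slide from the shaft to the tab, so the jaw shuts towards -y. Only the tab is higher than 72 mm on the caliper, besides the shaft.
- jaw (a joint): Travel of the caliper's jaw in m: 0 open, grows as it shuts, end stop at 0.058; about 3 N of friction. The sprung tip meets the shaft's collar at about 0.047 (2 mm either way), then is pressed into the jaw by a spring: 1 N at first touch, 0.8 N more per mm, about 9 N at the end stop, which does no harm.
- jaw_tip: Sprung flat tip on the rod of the jaw, a small dark steel block 58 mm above the table that faces the shaft; the fixed anvil stands on the shaft's other side. Axes as the tab; its origin is not a useful point.
- shaft: Plain steel shaft, 109 mm long, about 0.3 kg, upright, nose down; origin at the nose end, axes as shaft_head. From the nose up: round, 20 mm diameter, 3 mm end chamfer; on the +x side a key 6 mm wide, out to 15.5 mm from the axis, from 12 to 40 mm up; round collar 36 mm diameter from 42 to 50 mm; 20 mm shank; head from 75 to 109 mm.
- drive: Mixer drive, fixed: grey gearbox 150 x 130 mm, 40 mm high, a motor on its -y side; on it a round aluminium pulley (116 mm) with an eight-sided hub (54 mm across). Origin on the table under the hub's axis, z up. The pulley is braked and does not turn with the shaft; it was left with its keyway facing anywhere within 0.4 rad of the drive's x axis.
- hub_mouth (a point): Centre of the bore's mouth on the hub's flat top, 111 mm above the table; axes of the drive. Bore 22 mm; keyway 9 mm wide, out to 18 mm; its angle must be felt or seen. The key meets the hub's top at 12 mm nose depth and drops in within about 0.08 rad of the keyway. A spring in the bore meets the nose at 22 mm: 2 N, rising to 10 N at 42 mm, fully home, collar on hub.
- glue: Bystander: white glue bottle, 32 mm in diameter, 85 mm high; origin at its foot, z up.
- jar_a: Bystander: clear jar with red cap, 68 mm in diameter, 130 mm high; origin at its foot, z up.
- jar_b: Bystander: green jar with red cap, 68 mm in diameter, 130 mm high; origin at its foot, z up.
Not all that is in view belongs to the job. What is shaped like the drive but pink or turquoise is not meant.

How it is judged:
By the outcome, as a careful person would: the job done as asked, in the order asked, and still so for the second after the job is handed in, while the arm keeps its last pose, push and grip.
It also fails if it takes over 61 s, if anything falls off the work surface, if the arm or the gripper's body presses on something with over 40 N, if the wrist force passes 120 N, or if a joint passes its speed limit or range.

## Robot

A 6-joint arm with a two-finger parallel gripper is mounted at the origin on the work surface. World frame = base frame: x ahead of the robot, y to its left, z up, the work surface at z = 0. Lengths are in m, angles in degrees, forces in N, time in s.
With the tool pointing down it reaches from about 0.425 to 0.95 m from the base axis. Payload 3.5 kg.
Tool frame: the origin (TCP) lies midway between the tips of the shut fingers; the grasp point (between the pads) lies 19 mm behind it; y points along the fingers, x is the direction in which the jaws open and shut, and the axes are right-handed (so a half turn about y gives the same grasp; the last joint's range is limited). The gripper opens to 85 mm and grips with 20 to 120 N. Pads are 22 mm wide; open, the fingers measure 114 mm over their backs; the gripper's body (76 mm by 85 mm) begins 54 mm behind the grasp point. The pads swing forward as they close: fully open they stand 13 mm farther back than shut.
Start: joints at [-83.308, 16.404, 90.338, -0, 73.258, -8.594], TCP at [0.178, -0.651, 0.231] pointing down, gripper open.
Joint ranges: [-158.93, 158.93], [-51.34, 127.21], [12.03, 142.37], [-87.48, 267.48], [13.55, 161.25], [-162.69, 162.69]. Speed limits (degrees/s): [159.86, 159.86, 180, 180, 180, 180].

## Interface

Orientations are given as a 3x3 rotation matrix whose columns are the frame's x, y, z axes.
In Python, from rig import monitor, camera, get_calibration, robot, spot_in, place_of gives the robot as it stands.
- The arm moves only by the tool apply_moves, never from a script. Its argument "rows" is a list of rows, each a list of 5 numbers: the gripper command: -1 is fully open, 1 is shut, values between are in proportion, then the shift along the tool's x, y, z in mm, then the turn about the tool's y in rad. In form: [[fingers, tx, ty, tz, roll], ...]. A call has 1 to 12 rows; each row shifts and turns the pose as measured when the row begins, along the tool's axes as they then stand; what a row does not reach is not made up. A row lasts 1/12 s, in which the tool goes at most 41.7 mm and 7.16 degrees, less where a joint would pass 70% of its speed; a pose out of reach is approached as far as the arm can. A call is refused whole if a number of a shift passes 41.7 or a number of a turn 0.125, either way. A call with a gripper value outside its range is refused whole. The fingers move at their own pace and stop on an object; "force" is the grip in N (left out, the last holds). Time passes only in rows, so rows that do not move let the fingers close. It gives the time, the measured TCP pose, the force and the opening at its end, in the units of the state.
- monitor.observe(): the state, without advancing time (a new reading comes with each control period).
- camera(name): name is "scene" or "top"; returns (picture, depth): 420x560x3 uint8, red, green, blue; 420x560 float32, m along the optical axis (not along the pixel's ray), 0 where there is no reading.
- get_calibration(name): a dict with "vfov" (degrees; the focal length in pixels is half the picture's height over the tangent of half this angle, whatever the lens; pixels are square), "cx", "cy" (the principal point, pixels), "D" ([k1, k2, p1, p2, k3] as OpenCV has them; the pictures are not rectified), "R" (3x3) and "t" (3): a world point X has camera coordinates R X + t. Camera axes: x right, y down, z forward; pixel columns grow to the right and rows downward; lengths in m; the calibration is good to about 2 mm. A picture is of the moment at which its call begins. get_calibration takes no time and is no camera call.
- robot.sign_off(): hands the job in, once; it reports no verdict.
Trained networks look in the newest picture that a camera, given by its name, has taken for a name from the list of things; names that differ only in an ending like _2 or _b are one class to them, and where a whole thing is asked for, a point or a joint stands for the part that bears it (a point fixed in the world has none). Each returns a list of dicts, best first, with "score" (0 to 1); they miss things now and then, are a little off and sometimes report something else, mostly with a low value. They report only what shows in the picture. A call takes as long as a camera call. They do not tell look-alikes from the thing itself.
- spot_in(camera, query): "centre" ([x, y, z] in m, in world coordinates, good to about 4 mm: the middle of the surface that is visible of it).
- place_of(camera, query): "centre" ([x, y, z] in m, in world coordinates, good to about 4 mm: a listed point, or the origin of a listed thing).
The state is a dict: "clock": time; "joint_positions": joint angles; "qvel": joint speeds; "tau": joint torques, N m; "tcp_pos": TCP position; "tool_rot": TCP orientation; "force": force on the tool from outside, world axes, zero at the start; "wrist_torque": the same for the moment, N m; "width": finger opening in m.
Only numpy, scipy, OpenCV 4.12 (cv2) and the standard library are available. Lean on these libraries where they do the work, as an engineer would, in place of code of your own. Each camera call takes 0.05 s, during which the arm holds its last target.

## Working session

There is one attempt and no reset: what is moved stays moved. The work goes in short steps, Python scripts to look and compute and a tool call to move; the robot and the scene stay as the last step left them, time stands still between calls to the robot, and variables do not carry over. Pictures are saved under pics/ and viewed, and the job is handed in when it is done.

Besides the shell and the picture viewer there is one more tool, called by a JSON object that holds its "method" and its "body", one argument or row to a line. apply_moves: Moves the arm, as the interface text tells. Its arguments: {"type":"object","properties":{"rows":{"type":"array"},"force":{"type":"number"}},"required":["rows"]}

```bash
mkdir -p pics; ls; cat > h.py <<'E'
import numpy as np, cv2
from rig import monitor, camera, get_calibration, robot, spot_in, place_of
def K(name):
    c=get_calibration(name); f=210/np.tan(np.radians(c['vfov']/2))
    return np.array([[f,0,c['cx']],[0,f,c['cy']],[0,0,1]]),np.array(c['D'],float),np.array(c['R']),np.array(c['t']).ravel()
def proj(name,P):
    k,D,R,t=K(name); p,_=cv2.projectPoints(np.atleast_2d(np.array(P,float)),cv2.Rodrigues(R)[0],t,k,D); return p.reshape(-1,2)
def cloud(name,depth):
    k,D,R,t=K(name); v,u=np.mgrid[0:420,0:560]
    n=cv2.undistortPoints(np.stack([u.ravel(),v.ravel()],1).astype(float).reshape(-1,1,2),k,D).reshape(-1,2)
    z=depth.ravel()[:,None]; X=np.hstack([n*z,z]); W=(X-t)@R
    return W.reshape(420,560,3)
def save(n,p): cv2.imwrite('pics/'+n+'.png',p[:,:,::-1])
E
python3 - <<'E'
from h import *
for n in ['scene','top']:
    p,d=camera(n); save(n+'0',p); np.savez(n+'0.npz',p=p,d=d)
    k,D,R,t=K(n); print(n,(-R.T@t).round(3), k[0,0].round(1))
    for q in ['shaft_head','tab','drive','hub_mouth','glue','jar_a','jar_b','shaft_nose','jaw_tip']:
        r=place_of(n,q); print(q,[(np.round(x['centre'],3).tolist(),round(x['score'],2),proj(n,x['centre']).round().tolist()[0]) for x in r[:4]])
o=monitor.observe(); print({a:np.round(b,3) for a,b in o.items()})
E
```

```text
pics
scene [ 0.999 -0.541  0.787] 433.8
shaft_head [([0.488, 0.186, 0.101], 0.89, [314.0, 177.0])]
tab [([0.511, 0.328, 0.095], 0.69, [351.0, 158.0])]
drive [([0.58, -0.204, -0.006], 0.88, [234.0, 318.0]), ([0.262, 0.254, 0.004], 0.88, [267.0, 162.0]), ([0.201, -0.247, -0.001], 0.72, [116.0, 243.0])]
hub_mouth [([0.204, -0.245, 0.106], 0.83, [106.0, 212.0]), ([0.582, -0.21, 0.111], 0.65, [228.0, 287.0]), ([0.269, 0.254, 0.11], 0.55, [268.0, 133.0])]
glue [([0.387, -0.006, -0.0], 0.53, [235.0, 226.0])]
jar_a [([0.756, -0.06, 0.001], 0.98, [341.0, 319.0]), ([0.762, 0.028, 0.001], 0.95, [366.0, 295.0])]
jar_b [([0.756, -0.06, 0.001], 0.98, [341.0, 319.0]), ([0.762, 0.028, 0.001], 0.95, [366.0, 295.0])]
shaft_nose [([0.492, 0.179, 0.013], 0.86, [311.0, 204.0])]
jaw_tip [([0.756, -0.06, 0.001], 0.6, [340.0, 319.0])]
top [0.255 0.058 1.033] 406.0
shaft_head [([0.494, 0.186, 0.1], 0.54, [223.0, 203.0]), ([0.388, 0.0, -0.0], 0.34, [299.0, 252.0])]
tab [([0.513, 0.331, 0.094], 0.59, [163.0, 196.0])]
drive [([0.267, 0.255, -0.003], 0.76, [198.0, 301.0]), ([0.581, -0.208, 0.0], 0.67, [376.0, 18
[... 549 characters left out ...]
]), ([0.49, 0.179, 0.01], 0.67, [230.0, 213.0])]
shaft_nose [([0.492, 0.181, 0.007], 0.74, [229.0, 212.0])]
jaw_tip []
{'clock': np.float64(1.0), 'joint_positions': array([-8.3307e+01,  1.6404e+01,  9.0339e+01, -2.0000e-03,  7.3260e+01,
       -8.5930e+00]), 'qvel': array([-0.017,  0.001, -0.086, -0.002, -0.112,  0.001]), 'tau': array([ 1.0000e-03, -4.0597e+01, -2.9295e+01, -0.0000e+00,  1.0000e-03,
        0.0000e+00]), 'tcp_pos': array([ 0.178, -0.651,  0.231]), 'tool_rot': array([[ 0.264, -0.   ,  0.965],
       [-0.965,  0.   ,  0.264],
       [-0.   , -1.   , -0.   ]]), 'force': array([-0.091,  0.306, -0.159]), 'wrist_torque': array([ 0.046, -0.035, -0.001]), 'width': np.float64(0.085)}
```

View pics/scene0.png

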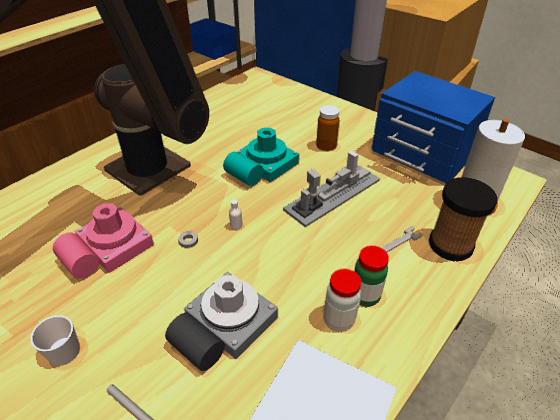

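View pics/top0.png

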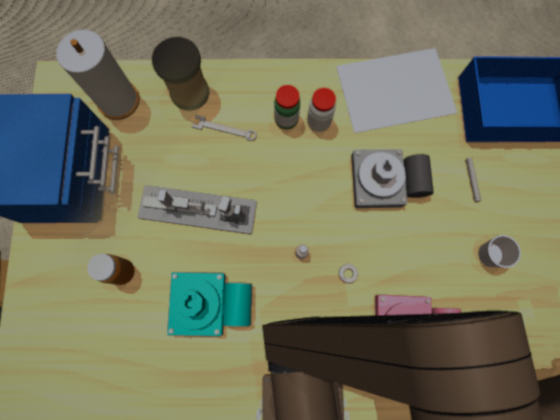

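```bash
python3 - <<'E'
from h import *
for n,c in [('scene',[(320,175,60),(230,288,55)]),('top',[(200,200,60),(384,170,55)])]:
    p=np.load(n+'0.npz')['p']; o=[]
    for x,y,s in c:
        q=p[max(0,y-s):y+s,x-s:x+s]; o.append(cv2.resize(q,(400,400),interpolation=cv2.INTER_CUBIC))
    save(n+'0c',np.hstack(o))
E
```

```text
(no output)
```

View pics/scene0c.png

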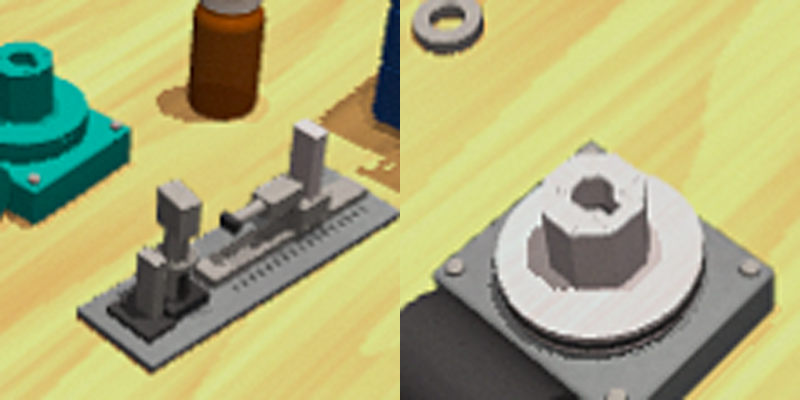

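View pics/top0c.png

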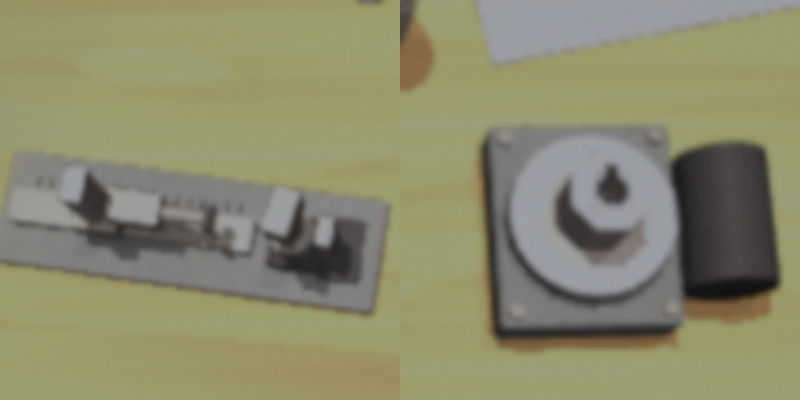

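```bash
cat > geo.py <<'E'
from h import *
def blob(n,W,x0,x1,y0,y1,z0,z1):
    m=(W[...,0]>x0)&(W[...,0]<x1)&(W[...,1]>y0)&(W[...,1]<y1)&(W[...,2]>z0)&(W[...,2]<z1)
    return m
def rect(n,p,c,z,half,sc=4):  # metric ortho crop: rows = -x (x up), cols = -y (y left); sc px/mm
    N=int(2*half*1000*sc); r=np.arange(N)/(sc*1000)-half
    cc,rr=np.meshgrid(-r,-r); X=np.stack([c[0]+rr,c[1]+cc,np.full_like(rr,z)],-1).reshape(-1,3)
    uv=proj(n,X).reshape(N,N,2).astype(np.float32)
    return cv2.remap(p,uv[...,0],uv[...,1],cv2.INTER_CUBIC)
E
python3 - <<'E'
from geo import *
for n in ['top','scene']:
    z=np.load(n+'0.npz'); W=cloud(n,z['d'])
    for nm,b in dict(base=(.4,.62,.08,.42,.006,.02),head=(.44,.54,.14,.22,.113,.13),tab=(.46,.56,.29,.37,.105,.12),drivebox=(.48,.68,-.3,-.1,.036,.045),hub=(.53,.64,-.26,-.15,.106,.118)).items():
        m=blob(n,W,*b); P=W[m]
        if len(P)<4: print(n,nm,len(P)); continue
        r=cv2.minAreaRect((P[:,:2]*1000).astype(np.float32)); print(n,nm,len(P),'rect',np.round(r[0],1),np.round(r[1],1),round(r[2],1),'mean',P.mean(0).round(4),'zmed',np.median(P[:,2]).round(4))
    p=z['p']; save('r_'+n,np.hstack([cv2.resize(rect(n,p,(.579,-.207),.111,.04,4),(400,400)),cv2.resize(rect(n,p,(.492,.184),.119,.04,4),(400,400))]))
E
```

```text
top base 2720 rect [472.  269.2] [301.6 154. ] 81.9 mean [0.4975 0.2617 0.0108] zmed 0.01
top head 129 rect [489.8 180.4] [20.2 33. ] 71.7 mean [0.4894 0.1799 0.1182] zmed 0.1184
top tab 79 rect [511.6 328.8] [17.3 24.7] 85.4 mean [0.512  0.3282 0.1107] zmed 0.1108
top drivebox 1133 rect [ 578.4 -219.7] [150.4 153.2] 1.1 mean [ 0.5669 -0.2052  0.0397] zmed 0.0395
top hub 347 rect [ 578.4 -207. ] [52.7 55.8] 44.7 mean [ 0.578  -0.2066  0.1101] zmed 0.1101
scene base 1553 rect [505.4 263.1] [302.9  92.3] 81.4 mean [0.5142 0.2393 0.0115] zmed 0.0103
scene head 84 rect [491.8 180. ] [22.7 38.7] 73.5 mean [0.4933 0.1776 0.1176] zmed 0.1179
scene tab 52 rect [515.1 327.2] [20.5 26.9] 77.6 mean [0.5154 0.326  0.1105] zmed 0.1111
scene drivebox 1446 rect [ 580.5 -220.9] [151.2 155.9] 0.2 mean [ 0.6068 -0.2282  0.0398] zmed 0.0398
scene hub 479 rect [ 579.9 -209.4] [53.1 56.8] 44.9 mean [ 0.5802 -0.2098  0.111 ] zmed 0.1111
```

```bash
python3 -c "
import cv2,numpy as np
cv2.imwrite('pics/r_both.png',np.vstack([cv2.imread('pics/r_top.png'),cv2.imread('pics/r_scene.png')])[:, :])"; python3 -c "
import cv2;i=cv2.imread('pics/r_both.png');cv2.imwrite('pics/r_both2.png',cv2.resize(i,(600,600)))"
```

```text
(no output)
```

View pics/r_both2.png

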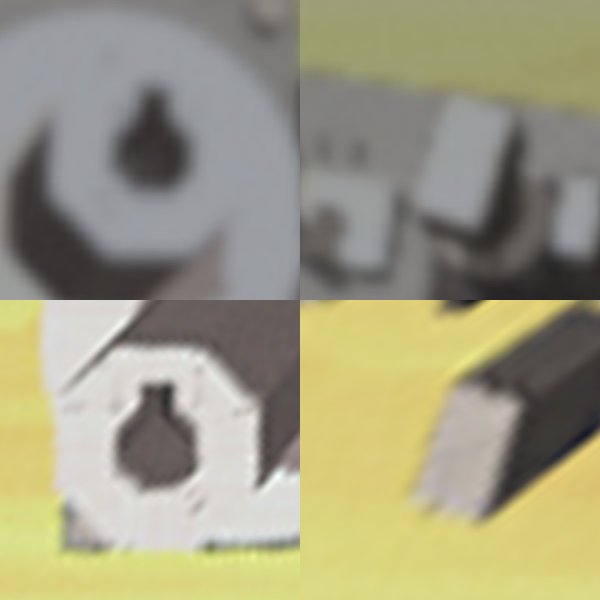

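```bash
python3 - <<'E'
from geo import *
z=np.load('scene0.npz'); p=z['p']; q=p[165:225,285:365]; 
g=np.clip(q.astype(float)*1.6,0,255).astype(np.uint8)
save('key0',cv2.resize(g,(800,600),interpolation=cv2.INTER_CUBIC))
W=cloud('scene',z['d'])
th=np.radians(-17)
for a in [th,th+np.pi]:
    c=np.array([.4905,.180,.010]); e=np.array([np.cos(a),np.sin(a),0])
    print([proj('scene',c+e*.0155+[0,0,h]).round(1).tolist() for h in (.012,.04)])
print(proj('scene',[[.4905,.18,.01+h] for h in (0,.042,.05,.075,.109)]).round(1).tolist())
# yaw points near shaft at height 22..50
m=blob('scene',W,.46,.53,.15,.21,.024,.05); P=W[m]; print(len(P)); 
v,u=np.nonzero(m)
for i in range(0,len(P),2): print(u[i],v[i],((P[i]-c)*1000).round(0))
E
```

```text
[[[314.7, 204.7]], [[315.3, 196.7]]]
[[[308.0, 198.3]], [[308.5, 190.3]]]
[[311.1, 204.8], [311.9, 192.9], [312.0, 190.6], [312.5, 183.1], [313.2, 172.6]]
68
316 197 [16. -3. 38.]
310 198 [ 1. -9. 31.]
312 198 [  8. -10.  35.]
314 198 [12. -6. 35.]
316 198 [17. -4. 36.]
310 199 [  4. -13.  31.]
312 199 [  9. -10.  32.]
314 199 [14. -9. 34.]
316 199 [17. -3. 32.]
309 200 [  7. -21.  35.]
311 200 [ 4. -8. 25.]
313 200 [ 8. -4. 24.]
315 200 [16. -7. 31.]
301 201 [-13. -29.  26.]
309 201 [  9. -24.  35.]
311 201 [  6. -10.  23.]
313 201 [ 9. -6. 23.]
315 201 [15. -5. 25.]
307 202 [  7. -29.  33.]
309 202 [  9. -23.  30.]
311 202 [ 6. -9. 20.]
313 202 [10. -7. 20.]
315 202 [13. -2. 19.]
303 203 [ -6. -29.  22.]
308 203 [ 10. -28.  31.]
311 203 [ 6. -9. 15.]
314 203 [15. -9. 21.]
316 203 [17. -3. 18.]
308 204 [  9. -26.  25.]
314 204 [13. -5. 14.]
302 205 [ -8. -30.  15.]
307 205 [  7. -28.  22.]
307 206 [  8. -29.  20.]
311 206 [ 12. -17.  14.]
```

View pics/key0.png

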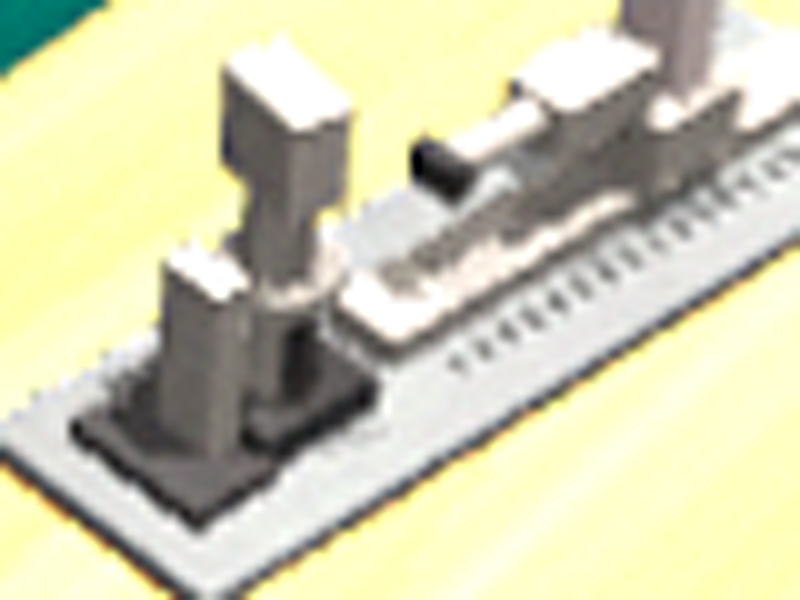

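```bash
cat > plan.py <<'E'
import sys
from h import *
def plan(x,y,z,az=None,n=None):
    o=monitor.observe(); p=np.array(o['tcp_pos']); R=np.array(o['tool_rot'])
    d=np.array([x,y,z])-p; l=R.T@d*1000
    a=np.degrees(np.arctan2(R[1,0],R[0,0])); da=0 if az is None else -np.radians((az-a+180)%360-180)
    print('clk',round(float(o['clock']),2),'tcp',(p*1000).round(1),'az',a.round(2),'tilt',(R[2]).round(3),'F',np.round(o['force'],1),'M',np.round(o['wrist_torque'],2),'w',round(float(o['width'])*1000,1),'q',np.round(o['joint_positions'],0))
    print('total tool shift mm',l.round(1),'rows>=',int(np.ceil(np.abs(l).max()/41)), 'roll',da.round(3))
    if n: print('per row',(l/n).round(1),(da/n).round(4))
if __name__=='__main__':
    a=[float(v) for v in sys.argv[1:]]; plan(*a[:3],*(a[3:4] or [None]),*([int(a[4])] if len(a)>4 else []))
E
python3 plan.py .56 -.2 .22 -74.7 16
```

```text
clk 1.0 tcp [ 178.  -651.1  231.3] az -74.71 tilt [-0. -1. -0.] F [-0.1  0.3 -0.2] M [ 0.05 -0.03 -0.  ] w 85.3 q [-83.  16.  90.  -0.  73.  -9.]
total tool shift mm [-334.4   11.3  487.4] rows>= 12 roll -0.0
per row [-20.9   0.7  30.5] -0.0
```

{"method": "apply_moves", "body": {
  "rows": [
    [-0.4,-21,0,31,0],
    [-0.4,-21,0,31,0],
    [-0.4,-21,0,31,0],
    [-0.4,-21,0,31,0],
    [-0.4,-21,0,31,0],
    [-0.4,-21,0,31,0],
    [-0.4,-21,0,31,0],
    [-0.4,-21,0,31,0],
    [-0.4,-21,0,31,0],
    [-0.4,-21,0,31,0],
    [-0.4,-21,0,31,0],
    [-0.4,-21,0,31,0]
  ],
  "force": 30
}}

```text
clock: 2.0
tcp_pos: [0.4779, -0.303, 0.2312]
tool_rot: [[0.249, 0.002, 0.968], [-0.968, -0.007, 0.249], [0.007, -1.0, 0.0]]
force: [0.5, -1.4, 0.0]
width: 0.0597
```

```bash
python3 plan.py .514 .3275 .2 -98.4 18
```

```text
clk 2.0 tcp [ 477.9 -303.   231.2] az -75.58 tilt [ 0.007 -1.     0.   ] F [ 0.5 -1.4  0. ] M [-0.04 -0.03  0.02] w 59.7 q [-43.   3. 106.  -0.  71.  33.]
total tool shift mm [-601.8   27.   192. ] rows>= 15 roll 0.398
per row [-33.4   1.5  10.7] 0.0221
```

{"method": "apply_moves", "body": {
  "rows": [
    [-0.4,-36,0,11,0],
    [-0.4,-36,0,11,0],
    [-0.4,-36,0,11,0],
    [-0.4,-36,0,11,0],
    [-0.4,-36,0,11,0],
    [-0.4,-36,0,11,0],
    [-0.4,-36,0,11,0],
    [-0.4,-36,0,11,0],
    [-0.4,-36,0,11,0],
    [-0.4,-36,0,11,0],
    [-0.4,-36,0,11,0],
    [-0.4,-36,0,11,0]
  ]
}}

```text
clock: 3.0
tcp_pos: [0.5002, 0.1694, 0.2313]
tool_rot: [[0.249, 0.014, 0.968], [-0.968, -0.009, 0.249], [0.012, -1.0, 0.011]]
force: [0.2, 0.4, 0.6]
width: 0.0599
```

```bash
python3 plan.py .514 .3275 .16 -98.4 6
```

```text
clk 3.0 tcp [500.2 169.4 231.3] az -75.6 tilt [ 0.012 -1.     0.011] F [0.2 0.4 0.6] M [-0.09 -0.07  0.01] w 59.9 q [  8.  -3. 111.  -1.  71.  84.]
total tool shift mm [-150.5   70.1   51.9] rows>= 4 roll 0.398
per row [-25.1  11.7   8.6] 0.0663
```

{"method": "apply_moves", "body": {
  "rows": [
    [-0.4,-30,9,10,0],
    [-0.4,-30,9,10,0],
    [-0.4,-30,9,10,0],
    [-0.4,-30,9,10,0],
    [-0.4,-15,9,6,0.1],
    [-0.4,0,9,0,0.1],
    [-0.4,0,0,0,0.1],
    [-0.4,0,0,0,0.1],
    [-0.4,0,0,0,0]
  ]
}}

```text
clock: 3.75
tcp_pos: [0.5102, 0.3292, 0.1759]
tool_rot: [[-0.153, 0.02, 0.988], [-0.988, -0.006, -0.153], [0.002, -1.0, 0.021]]
force: [-0.4, 0.8, 0.4]
width: 0.06
```

```bash
python3 plan.py .514 .3275 .077 -98.4 4; python3 - <<'E'
from geo import *
p,d=camera('scene'); save('s1',p)
E
```

```text
clk 3.75 tcp [510.2 329.2 175.9] az -98.8 tilt [ 0.002 -1.     0.021] F [-0.4  0.8  0.4] M [ 0.01  0.05 -0.01] w 60.0 q [ 24.  10. 103.  -1.  65. 123.]
total tool shift mm [ 0.9 98.9  2. ] rows>= 3 roll -0.007
per row [ 0.2 24.7  0.5] -0.0018
```

View pics/s1.png

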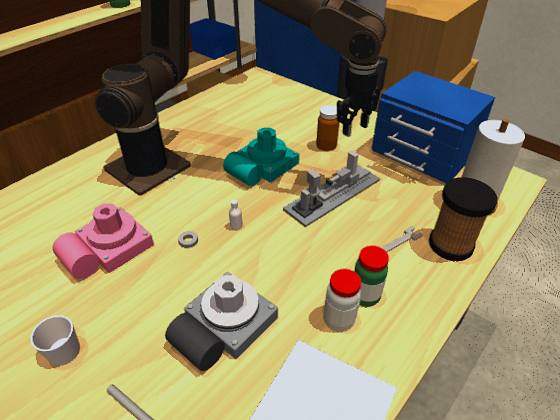

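{"method": "apply_moves", "body": {
  "rows": [
    [-0.4,0,25,0,0],
    [-0.4,0,25,0,0],
    [-0.4,0,25,0,0],
    [-0.4,0,22,0,0],
    [-0.4,0,0,0,0]
  ]
}}

```text
clock: 4.22
tcp_pos: [0.5165, 0.3296, 0.0815]
tool_rot: [[-0.136, 0.031, 0.99], [-0.991, -0.001, -0.137], [-0.003, -1.0, 0.031]]
force: [-0.0, -0.8, 0.1]
width: 0.0601
```

```bash
python3 plan.py .514 .3275 .077 -98.4 4; python3 - <<'E'
from geo import *
p,d=camera('scene'); save('s2',cv2.resize(p[90:230,270:420],(750,600)[:2] if 0 else (640,597)))
E
```

```text
clk 4.22 tcp [516.5 329.6  81.5] az -97.84 tilt [-0.003 -1.     0.031] F [-0.  -0.8  0.1] M [0.   0.02 0.05] w 60.1 q [ 23.  17. 106.  -1.  55. 122.]
total tool shift mm [ 2.4  4.4 -2.3] rows>= 1 roll 0.01
per row [ 0.6  1.1 -0.6] 0.0024
```

View pics/s2.png

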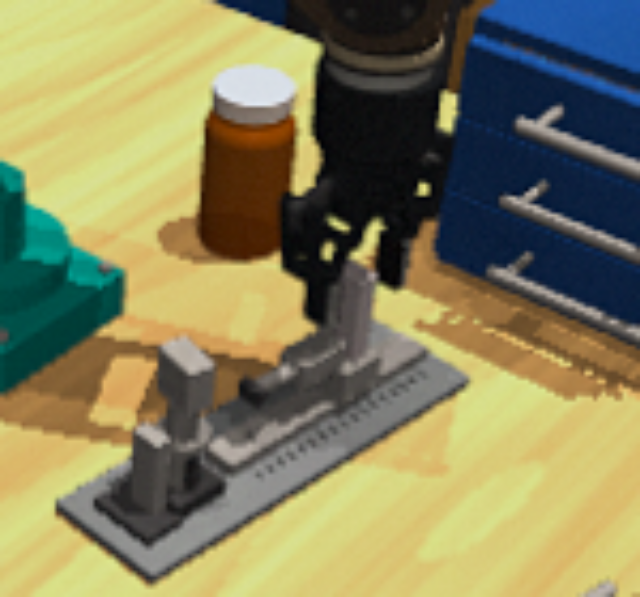

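{"method": "apply_moves", "body": {
  "rows": [
    [0.9,0,4,0,0],
    [0.9,0,0,0,0],
    [0.9,0,0,0,0],
    [0.9,0,0,0,0],
    [0.9,0,0,0,0],
    [0.9,0,0,0,0],
    [0.9,0,0,0,0]
  ],
  "force": 30
}}

```text
clock: 4.85
tcp_pos: [0.5204, 0.3307, 0.0847]
tool_rot: [[-0.135, 0.041, 0.99], [-0.991, 0.003, -0.136], [-0.009, -0.999, 0.04]]
force: [0.5, 0.6, -4.9]
width: 0.0156
```

```bash
python3 plan.py .514 .3275 .077 -98.4 4; python3 - <<'E'
from geo import *
p,d=camera('scene'); save('s3',cv2.resize(p[90:230,270:420],(640,597)))
p,d=camera('top'); save('t3',cv2.resize(p[130:260,110:290],(720,520)))
E
```

```text
clk 4.85 tcp [520.4 330.7  84.7] az -97.78 tilt [-0.009 -0.999  0.04 ] F [ 0.5  0.6 -4.9] M [-0.24 -0.03 -0.15] w 15.6 q [ 23.  17. 106.  -1.  55. 122.]
total tool shift mm [ 4.1  7.4 -6.3] rows>= 1 roll 0.011
per row [ 1.   1.8 -1.6] 0.0027
```

View pics/s3.png

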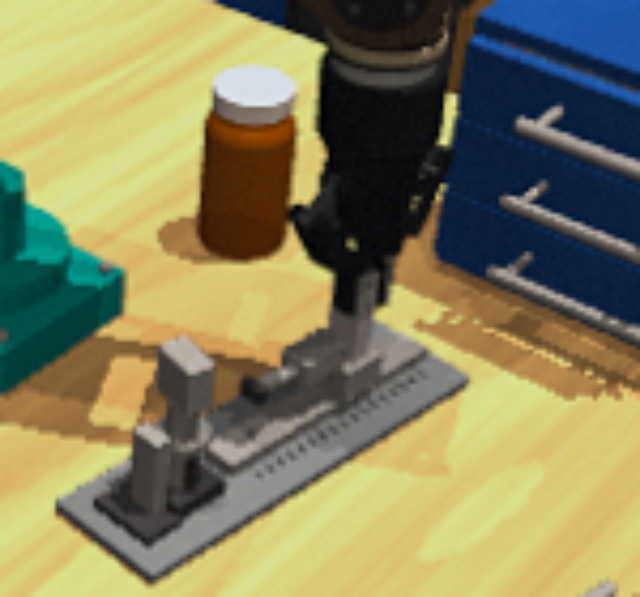

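View pics/t3.png

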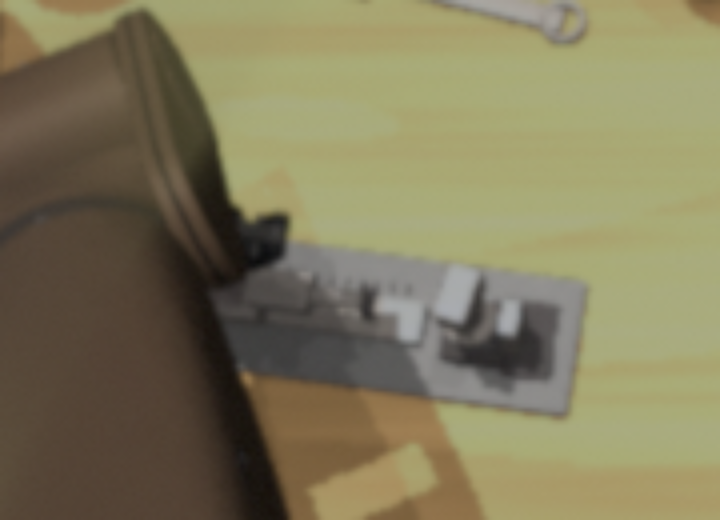

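{"method": "apply_moves", "body": {
  "rows": [
    [0.9,14,1,-0.5,0],
    [0.9,14,1,-0.5,0],
    [0.9,14,1,-0.5,0]
  ]
}}

```text
clock: 5.2
tcp_pos: [0.5148, 0.2922, 0.0846]
tool_rot: [[-0.133, 0.046, 0.99], [-0.991, 0.01, -0.134], [-0.016, -0.999, 0.044]]
force: [0.2, 3.7, 2.4]
width: 0.0157
```

```bash
cat > st.py <<'E'
from h import *
o=monitor.observe(); R=np.array(o['tool_rot'])
print('q',np.round(o['joint_positions'],2),'qv',np.round(o['qvel'],2),'tau',np.round(o['tau'],2))
print(np.round(o['tcp_pos'],4),'az',np.degrees(np.arctan2(R[1,0],R[0,0])).round(2),'ydir',R[:,1].round(4),'F',np.round(o['force'],1),'M',np.round(o['wrist_torque'],2),o['width'],o['clock'])
E
python3 st.py;  python3 - <<'E'
from geo import *
p,d=camera('scene'); save('s4',cv2.resize(p[90:230,270:420],(640,597)))
E
```

```text
q [ 19.92  14.14 109.74  -0.47  53.46 117.87] qv [-15.01 -12.56  15.64   1.33  -4.36 -15.76] tau [ -0.31 -33.1  -24.57  -0.39  -0.21  -0.1 ]
[0.5148 0.2922 0.0846] az -97.65 ydir [ 0.0459  0.0097 -0.9989] F [0.2 3.7 2.4] M [-0.09  0.26 -0.26] 0.0156564985432299 5.2
```

View pics/s4.png

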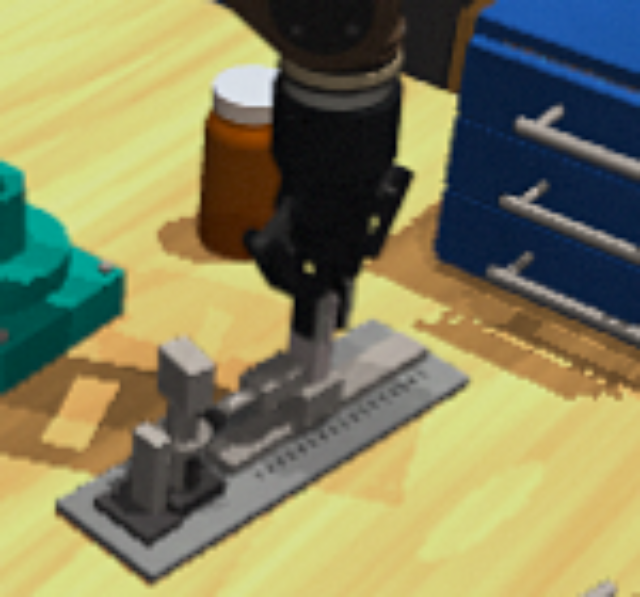

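{"method": "apply_moves", "body": {
  "rows": [
    [0.9,8,1,-0.5,0],
    [0.9,6,1,-0.5,0]
  ]
}}

```text
clock: 5.42
tcp_pos: [0.5126, 0.277, 0.0846]
tool_rot: [[-0.137, 0.049, 0.989], [-0.99, 0.014, -0.138], [-0.021, -0.999, 0.047]]
force: [1.6, 11.5, -0.9]
width: 0.0151
```

```bash
python3 st.py
```

```text
q [ 18.46  12.92 111.24  -0.14  52.92 116.44] qv [-5.96 -5.37  6.64  3.82 -4.43 -6.92] tau [ -5.16 -34.04 -23.47  -1.64   0.53  -0.12]
[0.5126 0.277  0.0846] az -97.87 ydir [ 0.049   0.0143 -0.9987] F [ 1.6 11.5 -0.9] M [ 1.09  0.12 -0.14] 0.015054659829091483 5.4167
```

{"method": "apply_moves", "body": {
  "rows": [
    [0.9,5,1,-0.5,0],
    [0.9,4,1,-0.5,0]
  ]
}}

```text
clock: 5.58
tcp_pos: [0.5127, 0.2768, 0.0848]
tool_rot: [[-0.144, 0.061, 0.988], [-0.988, 0.04, -0.147], [-0.048, -0.997, 0.054]]
force: [4.0, 20.6, -5.4]
width: 0.0158
```

```bash
python3 st.py;  python3 - <<'E'
from geo import *
p,d=camera('scene'); save('s5',cv2.resize(p[90:230,270:420],(640,597)))
E
```

```text
q [ 17.91  12.29 112.03   1.39  51.68 115.48] qv [-2.48 -3.2   4.06  7.95 -6.88 -5.16] tau [ -9.77 -35.77 -22.51  -2.48   1.3   -0.04]
[0.5127 0.2768 0.0848] az -98.31 ydir [ 0.0608  0.0396 -0.9974] F [ 4.  20.6 -5.4] M [ 1.74 -0.1  -0.01] 0.015776273557173964 5.5833
```

View pics/s5.png

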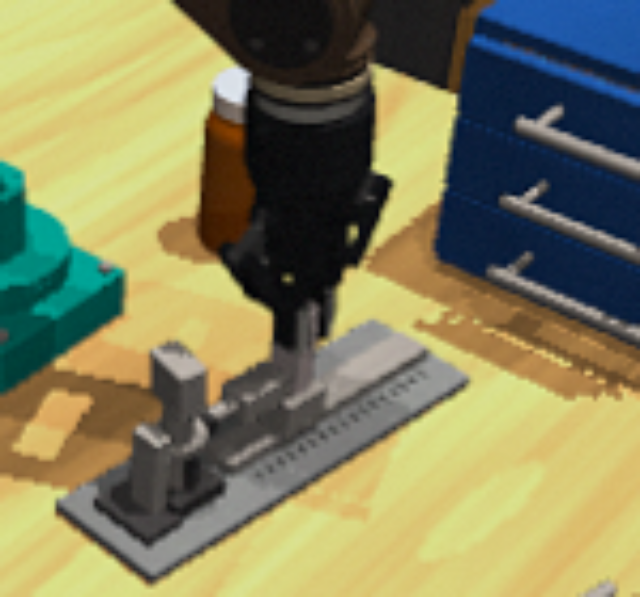

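{"method": "apply_moves", "body": {
  "rows": [
    [0.9,1,0,5,0],
    [0.9,1,0,5,0]
  ]
}}

```text
clock: 5.8
tcp_pos: [0.5126, 0.277, 0.0846]
tool_rot: [[-0.142, 0.037, 0.989], [-0.989, 0.044, -0.143], [-0.048, -0.998, 0.031]]
force: [-13.8, 11.7, 9.3]
width: 0.0155
```

```bash
python3 st.py
```

```text
q [ 17.66  12.82 111.37   2.17  53.03 114.59] qv [-1.34  3.2  -3.8   4.16  8.42 -5.27] tau [ -9.99 -30.9  -26.9   -1.42  -2.96   0.24]
[0.5126 0.277  0.0846] az -98.15 ydir [ 0.0373  0.0436 -0.9984] F [-13.8  11.7   9.3] M [0.12 2.13 0.24] 0.015488195029737545 5.8
```

{"method": "apply_moves", "body": {
  "rows": [
    [0.9,0,0,5,0],
    [0.9,0,0,5,0],
    [0.9,0,0,4,0]
  ]
}}

```text
clock: 6.05
tcp_pos: [0.512, 0.2775, 0.0843]
tool_rot: [[-0.133, 0.002, 0.991], [-0.99, 0.042, -0.133], [-0.042, -0.999, -0.004]]
force: [-7.7, 7.7, 5.5]
width: 0.0152
```

```bash
python3 st.py
```

```text
q [ 17.51  13.72 110.28   2.73  55.2  113.59] qv [-0.44  3.07 -3.84  2.58  7.96 -2.3 ] tau [ -6.66 -32.33 -26.67  -0.6   -1.75   0.16]
[0.512  0.2775 0.0843] az -97.63 ydir [ 0.002   0.0416 -0.9991] F [-7.7  7.7  5.5] M [ 0.23  1.19 -0.2 ] 0.0151975913436114 6.05
```

{"method": "apply_moves", "body": {
  "rows": [
    [-0.5,0,0,0,0],
    [-0.5,0,0,0,0],
    [-0.5,0,0,0,0],
    [-0.5,0,-15,0,0],
    [-0.5,0,-30,0,0],
    [-0.5,0,-30,0,0]
  ]
}}

```text
clock: 6.55
tcp_pos: [0.5067, 0.2693, 0.1532]
tool_rot: [[-0.131, -0.012, 0.991], [-0.991, 0.034, -0.131], [-0.032, -0.999, -0.016]]
force: [0.6, 1.4, -0.1]
width: 0.0638
```

```bash
python3 st.py;  python3 - <<'E'
from geo import *
p,d=camera('scene'); save('s6',cv2.resize(p[90:230,270:420],(640,597))); np.savez('s6.npz',p=p,d=d)
W=cloud('scene',d)
for nm,b in dict(head=(.44,.54,.13,.22,.113,.13),tab=(.46,.56,.23,.37,.105,.12)).items():
    P=W[blob('scene',W,*b)]
    r=cv2.minAreaRect((P[:,:2]*1000).astype(np.float32)); print(nm,len(P),np.round(r[0],1),np.round(r[1],1),round(r[2],1),'mean',P.mean(0).round(4))
print(place_of('scene','shaft_head')[:2],place_of('scene','tab')[:1])
E
```

```text
q [ 16.95   8.03 108.78   2.32  63.29 113.44] qv [ -2.34 -25.02 -11.06  -1.48  39.07   0.12] tau [  0.35 -30.22 -25.4    0.08  -0.28  -0.  ]
[0.5067 0.2693 0.1532] az -97.55 ydir [-0.012   0.0342 -0.9993] F [ 0.6  1.4 -0.1] M [-0.06 -0.04  0.02] 0.06378301086099038 6.55
head 84 [492.3 172.1] [20.6 33.3] 70.0 mean [0.493  0.1708 0.118 ]
tab 53 [508.3 283.1] [19.5 26.5] 82.2 mean [0.509  0.2818 0.1102]
[{'centre': [0.4877, 0.182, 0.1023], 'score': 0.52}, {'centre': [0.4932, 0.1809, 0.0102], 'score': 0.35}] [{'centre': [0.5048, 0.2831, 0.0958], 'score': 0.83}]
```

View pics/s6.png

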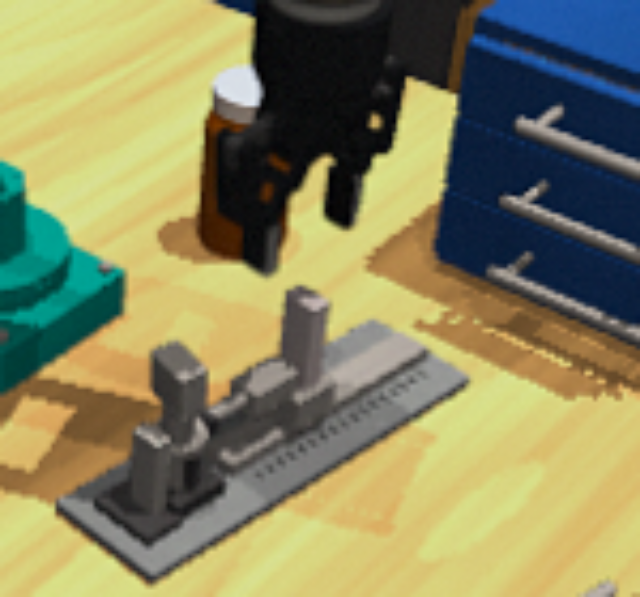

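```bash
python3 plan.py .491 .174 .150 -108.5 3
```

```text
clk 6.7 tcp [509.6 270.3 156.8] az -97.55 tilt [-0.037 -0.999 -0.008] F [ 0.5  1.1 -0.1] M [-0.05  0.04 -0.04] w 64.2 q [ 17.   8. 109.   2.  63. 113.]
total tool shift mm [98.1  3.3 -5.8] rows>= 3 roll 0.191
per row [32.7  1.1 -1.9] 0.0637
```

{"method": "apply_moves", "body": {
  "rows": [
    [-0.5,35,0,-2,0],
    [-0.5,35,0,-2,0],
    [-0.5,30,0,-2,0],
    [-0.5,0,0,0,0.1],
    [-0.5,0,0,0,0.1],
    [-0.5,0,0,0,0]
  ]
}}

```text
clock: 7.2
tcp_pos: [0.4867, 0.1644, 0.1462]
tool_rot: [[-0.333, -0.01, 0.943], [-0.942, 0.033, -0.333], [-0.028, -0.999, -0.02]]
force: [-0.9, 0.2, 0.7]
width: 0.0637
```

```bash
python3 st.py;python3 - <<'E'
from geo import *
p,d=camera('scene'); save('s7',cv2.resize(p[110:230,250:390],(700,600))); np.savez('s7.npz',p=p,d=d)
E
python3 plan.py .491 .174 .083 -108.5 4; python3 st.py
```

```text
q [  6.37   1.05 117.05   2.22  62.26 114.79] qv [-1.44  0.21  1.7  -0.02 -0.55 -4.31] tau [-8.000e-02 -2.781e+01 -2.694e+01  5.000e-02  2.000e-02  4.000e-01]
[0.4867 0.1644 0.1462] az -109.48 ydir [-0.0097  0.0334 -0.9994] F [-0.9  0.2  0.7] M [0.04 0.02 0.02] 0.06366590152349284 7.2
clk 7.25 tcp [486.6 164.6 146.1] az -109.27 tilt [-0.028 -0.999 -0.021] F [ 0.4 -0.2 -0.8] M [-0.07  0.   -0.03] w 64.4 q [  6.   1. 117.   2.  62. 115.]
total tool shift mm [-8.5 63.3  2.4] rows>= 2 roll -0.013
per row [-2.1 15.8  0.6] -0.0034
q [  6.39   1.07 117.05   2.22  62.27 114.6 ] qv [ 1.03  0.28 -0.8   0.55  0.28 -2.11] tau [-2.000e-02 -2.825e+01 -2.751e+01  9.000e-02 -2.000e-02  1.600e-01]
[0.4866 0.1646 0.1461] az -109.27 ydir [-0.0103  0.0334 -0.9994] F [ 0.4 -0.2 -0.8] M [-0.07  0.   -0.03] 0.06444902849652859 7.25
```

View pics/s7.png

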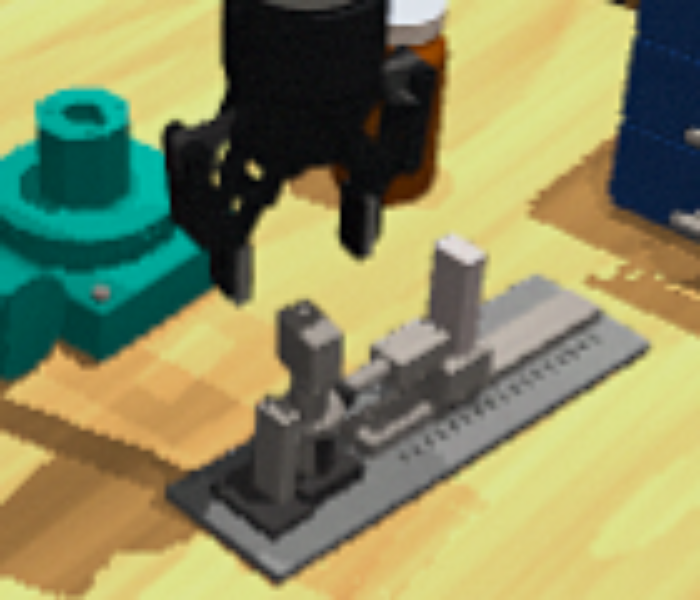

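{"method": "apply_moves", "body": {
  "rows": [
    [-0.5,-8,5,2,0],
    [-0.5,0,15,0,0],
    [-0.5,0,15,0,0],
    [-0.5,0,15,0,0],
    [-0.5,0,12,0,0],
    [-0.5,0,0,0,0]
  ]
}}

```text
clock: 7.75
tcp_pos: [0.4918, 0.1768, 0.0787]
tool_rot: [[-0.316, -0.01, 0.949], [-0.948, 0.034, -0.315], [-0.029, -0.999, -0.02]]
force: [0.6, -0.7, -0.5]
width: 0.0639
```

```bash
python3 st.py;python3 - <<'E'
from geo import *
p,d=camera('scene'); save('s8',cv2.resize(p[110:230,250:390],(700,600))); np.savez('s8.npz',p=p,d=d)
E
python3 plan.py .491 .174 .083 -108.5 4
```

```text
q [  7.68   7.78 118.     2.44  54.56 114.65] qv [ 1.    0.55 -1.17  0.07  0.5  -0.87] tau [-2.300e-01 -3.071e+01 -2.584e+01  7.000e-02 -1.900e-01  1.000e-02]
[0.4918 0.1768 0.0787] az -108.4 ydir [-0.01    0.0336 -0.9994] F [ 0.6 -0.7 -0.5] M [ 0.01  0.08 -0.03] 0.06385142586998142 7.75
clk 7.8 tcp [492.3 176.9  79.7] az -108.41 tilt [-0.029 -0.999 -0.019] F [-0.3 -0.1  0.9] M [-0.01 -0.01 -0.01] w 63.8 q [  8.   8. 118.   2.  55. 115.]
total tool shift mm [ 3.1 -3.4 -0.4] rows>= 1 roll 0.002
per row [ 0.8 -0.9 -0.1] 0.0004
```

View pics/s8.png

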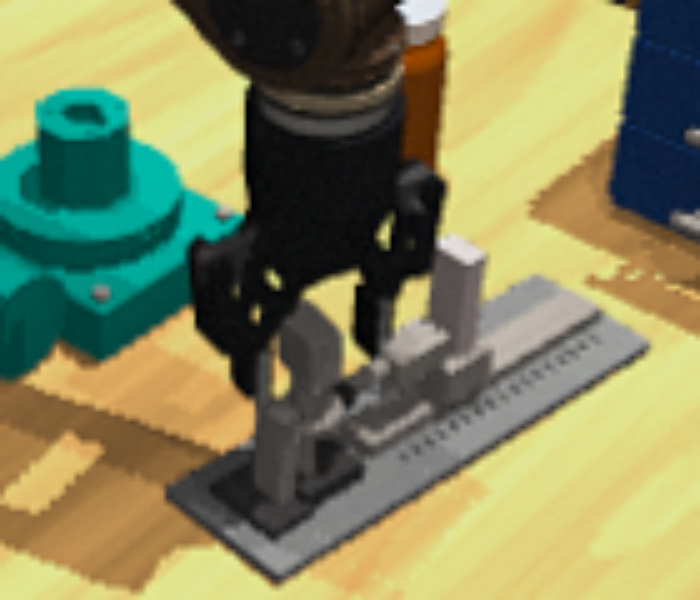

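{"method": "apply_moves", "body": {
  "rows": [
    [1,1,-3,0,0],
    [1,0,0,0,0],
    [1,0,0,0,0],
    [1,0,0,0,0],
    [1,0,0,0,0],
    [1,0,0,0,0],
    [1,0,0,0,0]
  ],
  "force": 60
}}

```text
clock: 8.38
tcp_pos: [0.4935, 0.1766, 0.0846]
tool_rot: [[-0.311, -0.005, 0.95], [-0.95, 0.033, -0.311], [-0.03, -0.999, -0.015]]
force: [0.5, -0.3, -1.8]
width: 0.0197
```

```bash
python3 st.py;python3 - <<'E'
from geo import *
p,d=camera('scene'); save('s9',cv2.resize(p[110:230,250:390],(700,600))); np.savez('s9.npz',p=p,d=d)
E
python3 st.py
```

```text
q [  7.65   7.3  117.8    2.35  54.97 114.43] qv [-0.14 -0.26  0.18  0.04 -0.19 -0.01] tau [ 1.400e-01 -3.087e+01 -2.546e+01  1.000e-01  1.300e-01 -1.000e-02]
[0.4935 0.1766 0.0846] az -108.14 ydir [-0.0052  0.0332 -0.9994] F [ 0.5 -0.3 -1.8] M [-0.05 -0.11 -0.  ] 0.019691810695776638 8.3833
q [  7.66   7.29 117.79   2.35  54.98 114.43] qv [ 0.04  0.11 -0.11  0.09  0.13 -0.03] tau [ 1.500e-01 -3.096e+01 -2.552e+01  1.100e-01  1.400e-01 -1.000e-02]
[0.4935 0.1766 0.0846] az -108.14 ydir [-0.0052  0.0332 -0.9994] F [ 0.8  0.9 -2.3] M [-0.09 -0.11 -0.03] 0.01930296136999122 8.4333
```

View pics/s9.png

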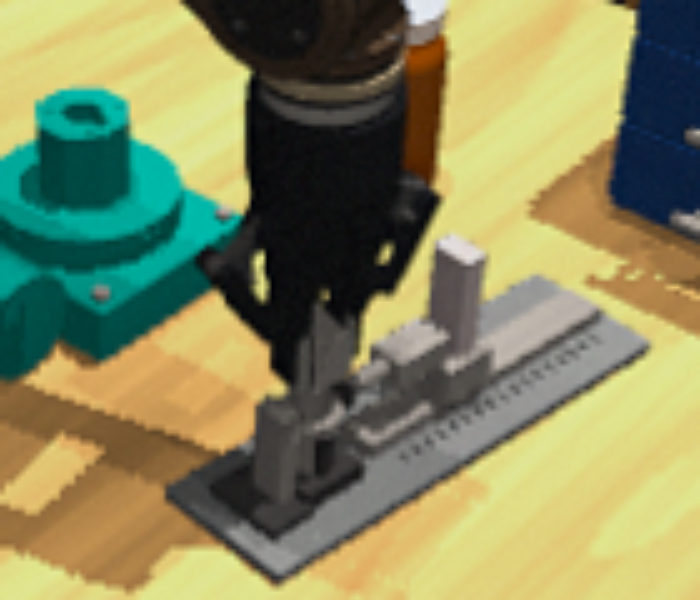

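{"method": "apply_moves", "body": {
  "rows": [
    [1,0,-8,0,0],
    [1,0,-12,0,0],
    [1,0,-20,0,0],
    [1,0,-25,0,0],
    [1,0,-25,0,0],
    [1,0,-25,0,0],
    [1,0,-20,0,0],
    [1,0,0,0,0]
  ]
}}

```text
clock: 9.1
tcp_pos: [0.4891, 0.1715, 0.2263]
tool_rot: [[-0.311, -0.018, 0.95], [-0.95, 0.032, -0.311], [-0.025, -0.999, -0.028]]
force: [2.1, 0.2, -3.0]
width: 0.0189
```

```bash
python3 st.py;python3 - <<'E'
from geo import *
p,d=camera('scene'); save('s10',cv2.resize(p[90:230,250:410],(686,600))); np.savez('s10.npz',p=p,d=d)
E
python3 st.py; python3 plan.py .579 -.208 .215 -90 12
```

```text
q [  7.13  -3.09 112.23   2.06  71.69 114.6 ] qv [-0.2  -0.34  1.62 -0.36 -0.6  -0.06] tau [  0.1  -26.22 -27.61   0.09   0.46   0.  ]
[0.4891 0.1715 0.2263] az -108.14 ydir [-0.0184  0.0321 -0.9993] F [ 2.1  0.2 -3. ] M [-0.02 -0.12  0.03] 0.018858035065590667 9.1
q [  7.14  -3.01 112.36   2.06  71.59 114.6 ] qv [ 0.08  2.42  3.55  0.2  -1.79 -0.11] tau [-2.000e-02 -2.788e+01 -2.999e+01  1.000e-01  1.800e-01  0.000e+00]
[0.4885 0.1714 0.2244] az -108.15 ydir [-0.0205  0.0319 -0.9993] F [-0.  -0.4 -4.1] M [ 0.02 -0.08  0.03] 0.01925581055844261 9.15
clk 9.15 tcp [488.5 171.4 224.4] az -108.15 tilt [-0.024 -0.999 -0.029] F [-0.  -0.4 -4.1] M [ 0.02 -0.08  0.03] w 19.3 q [  7.  -3. 112.   2.  72. 115.]
total tool shift mm [332.5  -4.6 204.2] rows>= 9 roll -0.317
per row [27.7 -0.4 17. ] -0.0264
```

View pics/s10.png

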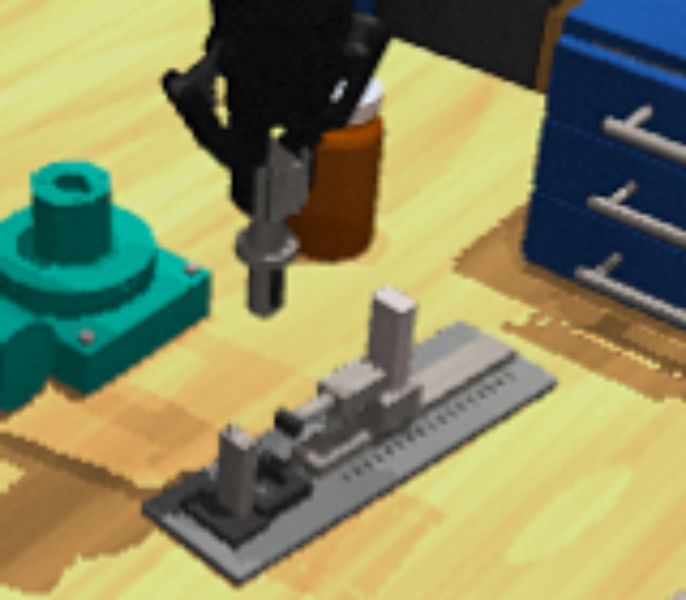

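```bash
python3 - <<'E'
from geo import *
o=[]
for n,c in [('top',(.5783,-.207)),('scene',(.580,-.2092))]:
    p=np.load(n+'0.npz')['p']; r=rect(n,p,c,.111,.026,12); o.append(cv2.resize(r,(400,400)))
    g=cv2.cvtColor(r,cv2.COLOR_RGB2GRAY).astype(float)
    N=g.shape[0]; h=N/2; yy,xx=np.mgrid[0:N,0:N]; X=-(yy-h)/12; Y=-(xx-h)/12
    rad=np.hypot(X,Y); lo,hi=np.percentile(g[rad<9],20),np.percentile(g[(rad>19)&(rad<24)],60)
    dark=(g<(lo+hi)/2)&(rad<20); l,lab,st,ce=cv2.connectedComponentsWithStats(dark.astype(np.uint8)); k=1+np.argmax(st[1:,4]); m=lab==k
    X_,Y_=X[m],Y[m]
    # bore centre from circle fit to points excluding keyway (X<5)
    cs,_=cv2.findContours(m.astype(np.uint8),cv2.RETR_EXTERNAL,cv2.CHAIN_APPROX_NONE); ct=max(cs,key=len).reshape(-1,2)
    cx=-(ct[:,1]-h)/12; cy=-(ct[:,0]-h)/12; s=cx<4
    A=np.c_[2*cx[s],2*cy[s],np.ones(s.sum())]; sol=np.linalg.lstsq(A,cx[s]**2+cy[s]**2,rcond=None)[0]
    R=np.sqrt(sol[2]+sol[0]**2+sol[1]**2); b=sol[:2]
    q=np.hypot(X_-b[0],Y_-b[1]); kk=(q>12.5)&(X_>b[0])
    a=np.arctan2(Y_[kk]-b[1],X_[kk]-b[0])
    print(n,'bore',np.array(c)+b/1000,'R',R,'key az',np.degrees(np.mean(a)),kk.sum())
save('hub',np.hstack(o))
E
```

```text
top bore [ 0.57819396 -0.20773103] R 10.020252179348898 key az -0.6938925183567777 4143
scene bore [ 0.57944387 -0.20872373] R 11.072568333009382 key az -1.4575958242561264 6845
```

View pics/hub.png

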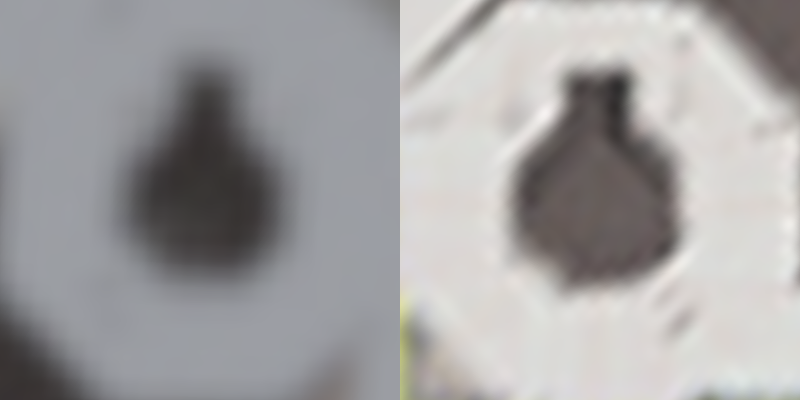

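{"method": "apply_moves", "body": {
  "rows": [
    [1,20,0,12,0],
    [1,34,0,21,0],
    [1,34,0,21,0],
    [1,34,0,21,0],
    [1,34,0,21,0],
    [1,34,0,21,0],
    [1,34,0,21,0],
    [1,34,0,21,0],
    [1,34,0,21,0],
    [1,24,0,14,-0.1],
    [1,8,0,4,-0.1],
    [1,0,0,0,-0.1]
  ]
}}

```text
clock: 10.15
tcp_pos: [0.5671, -0.2106, 0.1867]
tool_rot: [[0.0, -0.055, 0.998], [-0.999, 0.043, 0.002], [-0.043, -0.998, -0.055]]
force: [0.7, 0.2, -4.8]
width: 0.0194
```

```bash
python3 st.py;python3 - <<'E'
from geo import *
p,d=camera('scene'); save('s11',p[150:350,100:400].repeat(2,0).repeat(2,1)); np.savez('s11.npz',p=p,d=d)
p,d=camera('top'); save('t11',p[80:260,280:480].repeat(3,0).repeat(3,1)); np.savez('t11.npz',p=p,d=d)
print(place_of('scene','shaft_nose')[:2],place_of('scene','shaft_head')[:2])
E
python3 st.py; python3 plan.py .579 -.208 .215 -91 1
```

```text
q [-30.2   12.03 100.48   0.55  71.47  59.54] qv [ -1.98   2.29   0.9   -0.12   0.16 -71.75] tau [ -0.86 -38.22 -30.19  -0.06   0.17   0.64]
[ 0.5671 -0.2106  0.1867] az -89.99 ydir [-0.0554  0.0428 -0.9975] F [ 0.7  0.2 -4.8] M [-0.04 -0.12  0.03] 0.01935673602758759 10.15
[{'centre': [0.5594, -0.2106, 0.1158], 'score': 0.72}, {'centre': [0.5637, -0.2048, 0.111], 'score': 0.63}] [{'centre': [0.5623, -0.2034, 0.2035], 'score': 0.96}]
q [-29.94  11.83 100.6    0.62  71.53  60.01] qv [ 0.77 -1.05 -0.38 -0.02  0.01 -0.33] tau [-5.600e-01 -3.804e+01 -2.989e+01 -0.000e+00  2.200e-01 -2.000e-02]
[ 0.5672 -0.2073  0.1878] az -90.24 ydir [-0.0545  0.0433 -0.9976] F [ 0.5 -0.6 -3.6] M [-0.05 -0.1   0.  ] 0.019420156549899915 10.35
clk 10.35 tcp [ 567.2 -207.3  187.8] az -90.24 tilt [-0.043 -0.998 -0.055] F [ 0.5 -0.6 -3.6] M [-0.05 -0.1   0.  ] w 19.4 q [-30.  12. 101.   1.  72.  60.]
total tool shift mm [ -0.6 -27.8  10.3] rows>= 1 roll 0.013
per row [ -0.6 -27.8  10.3] 0.0132
```

View pics/s11.png

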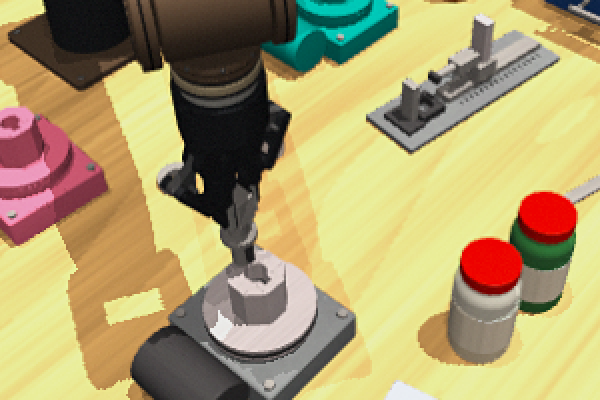

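View pics/t11.png

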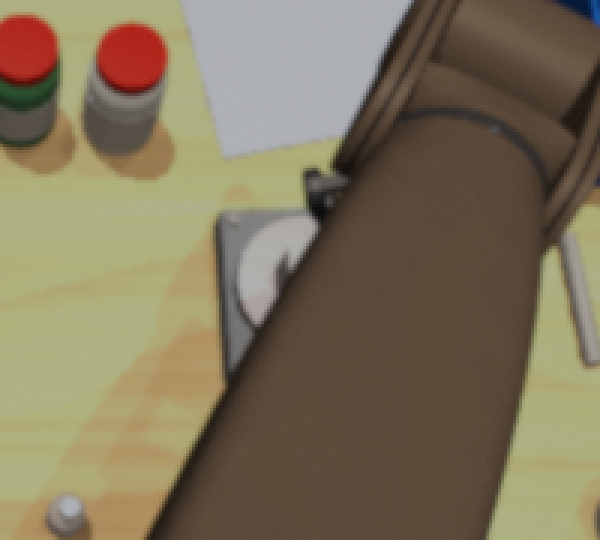

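```bash
python3 - <<'E'
from geo import *
z=np.load('s11.npz'); p=z['p']; save('n11',cv2.resize(p[235:315,185:275],(675,600),interpolation=cv2.INTER_CUBIC))
for P in [(.561,-.204,.115),(.5594,-.2106,.1158),(.579,-.2082,.111),(.5665,-.2065,.207)]: print(P,proj('scene',P)[0].round(1), ((proj('scene',P)[0]-[185,235])*7.5).round(0))
E
```

```text
(0.561, -0.204, 0.115) [222.6 278. ] [282. 323.]
(0.5594, -0.2106, 0.1158) [219.5 279.3] [259. 333.]
(0.579, -0.2082, 0.111) [227.6 285.4] [319. 378.]
(0.5665, -0.2065, 0.207) [219.2 248.3] [257. 100.]
```

View pics/n11.png

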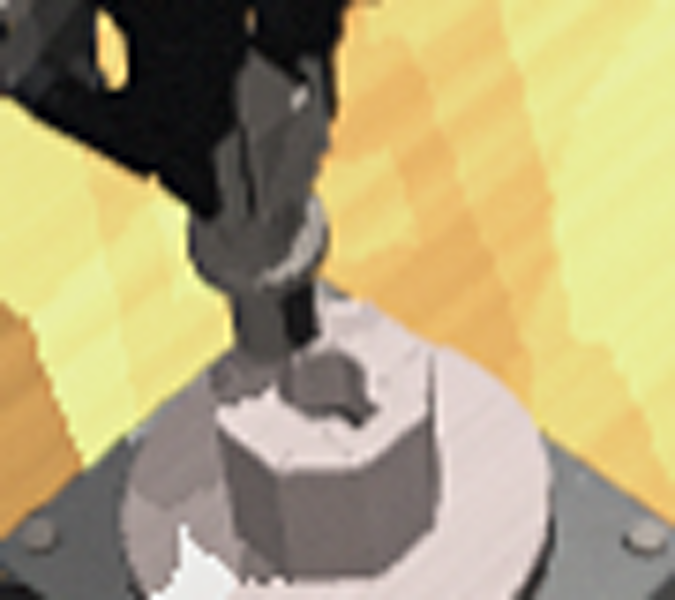

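{"method": "apply_moves", "body": {
  "rows": [
    [1,0,-8,0,0],
    [1,0,-8,2,0],
    [1,0,-2,5,0],
    [1,0,-2,5,0],
    [1,0,-2,5,0.01],
    [1,1,-2,2,0],
    [1,0,-1,0,0]
  ]
}}

```text
clock: 10.93
tcp_pos: [0.5902, -0.2054, 0.2151]
tool_rot: [[-0.015, -0.053, 0.998], [-0.999, 0.043, -0.013], [-0.042, -0.998, -0.054]]
force: [-0.4, -0.3, -3.5]
width: 0.0193
```

```bash
cat > look.py <<'E'
import sys
from geo import *
n=sys.argv[1]
o=monitor.observe(); t=np.array(o['tcp_pos'])
p,d=camera('scene'); save(n,cv2.resize(p[225:315,180:280],(660,594),interpolation=cv2.INTER_CUBIC)); np.savez(n+'.npz',p=p,d=d)
for q in ('shaft_nose','shaft_head'):
    print(q,[(np.round(np.array(x['centre'])-t,4),round(x['score'],2)) for x in place_of('scene',q)[:2]])
E
python3 st.py; python3 look.py s12;python3 st.py
```

```text
q [-28.76  12.95  96.3    0.71  74.61  61.85] qv [ 0.59 -0.23 -1.35  0.12  1.54  0.58] tau [  0.1  -39.68 -30.36   0.05   0.23   0.  ]
[ 0.5902 -0.2054  0.2151] az -90.89 ydir [-0.0532  0.0428 -0.9977] F [-0.4 -0.3 -3.5] M [-0.05 -0.07  0.  ] 0.01928440374182951 10.9333
shaft_nose [(array([-0.0073,  0.0006, -0.0754]), 0.83)]
shaft_head [(array([-0.0048,  0.0022,  0.0167]), 0.66)]
q [-28.79  12.92  96.4    0.71  74.61  61.83] qv [-0.31  0.07  0.75  0.07  0.   -0.  ] tau [ 1.000e-01 -4.009e+01 -3.090e+01  4.000e-02  2.200e-01  0.000e+00]
[ 0.5894 -0.2054  0.2145] az -90.9 ydir [-0.0543  0.0435 -0.9976] F [ 0.2  0.3 -3.7] M [-0.07 -0.03 -0.03] 0.01936629897279683 11.0833
```

View pics/s12.png

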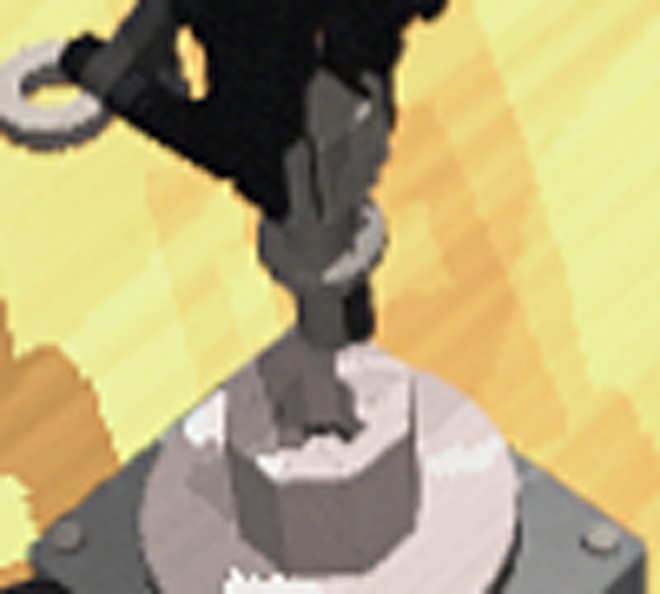

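{"method": "apply_moves", "body": {
  "rows": [
    [1,2.5,4,-1,0],
    [1,2,6,-1,0],
    [1,0,6,0,0],
    [1,0,6,0,0],
    [1,0,0,0,0]
  ]
}}

```text
clock: 11.5
tcp_pos: [0.5842, -0.2092, 0.1886]
tool_rot: [[-0.017, -0.057, 0.998], [-0.999, 0.045, -0.014], [-0.044, -0.997, -0.058]]
force: [-0.9, 0.4, -3.7]
width: 0.0192
```

```bash
python3 st.py; python3 look.py s13;python3 st.py
```

```text
q [-29.32  13.9   98.05   0.67  72.18  61.35] qv [-0.14  0.2   0.09  0.1   0.37 -0.01] tau [-5.000e-02 -4.142e+01 -3.140e+01  3.000e-02  1.200e-01 -0.000e+00]
[ 0.5842 -0.2092  0.1886] az -90.97 ydir [-0.0573  0.0449 -0.9973] F [-0.9  0.4 -3.7] M [-0.03 -0.   -0.08] 0.019235180126602587 11.5
shaft_nose [(array([-0.0092,  0.0005, -0.0742]), 0.93), (array([-0.0019,  0.0001, -0.0773]), 0.28)]
shaft_head [(array([-0.0022,  0.0073,  0.0141]), 0.61)]
q [-29.31  13.83  97.9    0.67  72.21  61.35] qv [ 0.14 -0.45 -1.    0.01  0.11  0.03] tau [-4.000e-02 -3.958e+01 -2.962e+01  3.000e-02  2.400e-01  0.000e+00]
[ 0.5853 -0.2096  0.1906] az -90.95 ydir [-0.0545  0.0433 -0.9976] F [-0.6  0.5 -3.2] M [-0.06 -0.05 -0.04] 0.01956717030251853 11.65
```

View pics/s13.png

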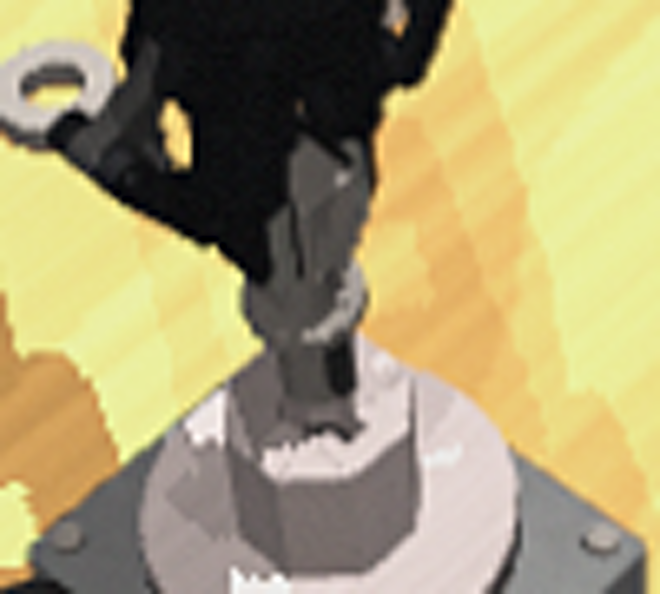

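{"method": "apply_moves", "body": {
  "rows": [
    [1,0,4,0.5,0],
    [1,0,4,0.3,0],
    [1,0,4,0.3,0]
  ]
}}

```text
clock: 11.9
tcp_pos: [0.587, -0.2099, 0.1804]
tool_rot: [[-0.016, -0.051, 0.999], [-0.999, 0.041, -0.014], [-0.04, -0.998, -0.051]]
force: [-2.5, -1.9, 3.6]
width: 0.0193
```

```bash
python3 st.py; python3 look.py s14;python3 st.py
```

```text
q [-29.24  14.46  98.26   0.65  70.95  61.4 ] qv [ 0.04  2.35  1.32 -2.25 -3.67  0.05] tau [ 7.600e-01 -3.861e+01 -2.875e+01  5.900e-01 -8.000e-02  1.000e-02]
[ 0.587  -0.2099  0.1804] az -90.93 ydir [-0.0506  0.0406 -0.9979] F [-2.5 -1.9  3.6] M [-0.39  0.55  0.01] 0.01931516931540586 11.9
shaft_nose [(array([-0.0085,  0.0015, -0.071 ]), 0.89)]
shaft_head [(array([-0.0041,  0.0025,  0.0147]), 0.76)]
q [-29.25  14.5   98.32   0.61  70.95  61.4 ] qv [ 0.   -0.04 -0.18  0.21  0.31 -0.09] tau [  1.05 -40.78 -30.17   0.53   0.29   0.  ]
[ 0.5865 -0.21    0.1795] az -90.93 ydir [-0.0524  0.0408 -0.9978] F [-1.  -0.8 -4.7] M [-0.42  0.09  0.05] 0.019288165933852124 12.05
```

View pics/s14.png

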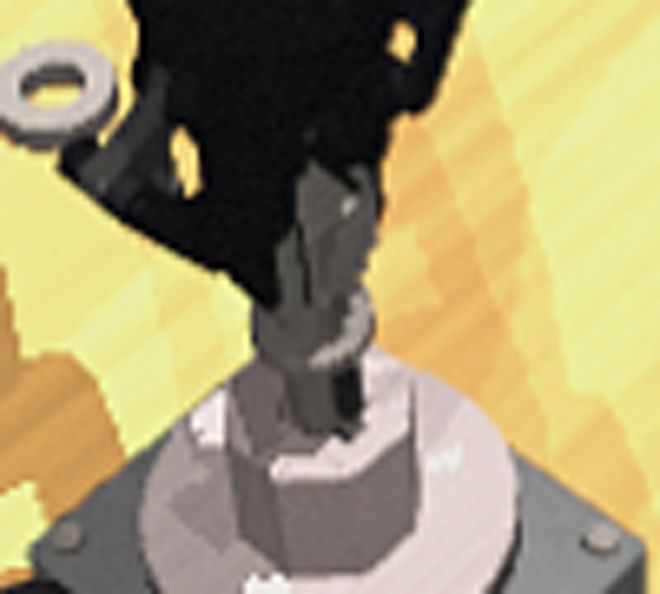

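{"method": "apply_moves", "body": {
  "rows": [
    [1,0,4,0.2,0],
    [1,0,4,0.2,0]
  ]
}}

```text
clock: 12.22
tcp_pos: [0.5866, -0.2103, 0.1723]
tool_rot: [[-0.016, -0.052, 0.999], [-0.999, 0.039, -0.014], [-0.038, -0.998, -0.052]]
force: [-1.4, -1.9, -3.1]
width: 0.0191
```

```bash
python3 st.py; python3 look.py s15;python3 st.py
```

```text
q [-29.25  14.9   98.62   0.54  70.17  61.41] qv [ 0.05  2.4   1.73 -0.31 -4.52  0.05] tau [  0.7  -40.49 -29.93   0.39   0.09   0.  ]
[ 0.5866 -0.2103  0.1723] az -90.92 ydir [-0.0517  0.0392 -0.9979] F [-1.4 -1.9 -3.1] M [-0.25  0.2   0.04] 0.019115117570964464 12.2167
shaft_nose [(array([-0.0062, -0.003 , -0.0697]), 0.74)]
shaft_head [(array([-0.0055,  0.007 ,  0.0161]), 0.78)]
q [-29.25  14.93  98.66   0.55  70.16  61.41] qv [ 0.17 -0.27 -0.21 -0.04  0.21 -0.01] tau [  0.77 -40.86 -30.12   0.43   0.16   0.  ]
[ 0.5864 -0.2101  0.1716] az -90.92 ydir [-0.0526  0.0399 -0.9978] F [-1.1 -1.2 -4.7] M [-0.31  0.11  0.07] 0.019576704689032658 12.3667
```

View pics/s15.png

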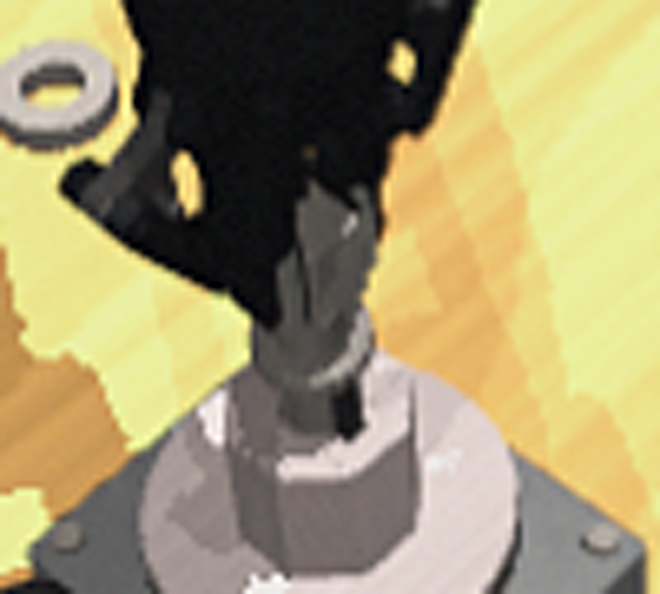

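{"method": "apply_moves", "body": {
  "rows": [
    [1,-2,1,-3,0],
    [1,-2,1,-3,0],
    [1,-2,1,-3,0]
  ]
}}

```text
clock: 12.62
tcp_pos: [0.5828, -0.2083, 0.1716]
tool_rot: [[-0.016, -0.033, 0.999], [-1.0, 0.026, -0.015], [-0.026, -0.999, -0.034]]
force: [5.7, -5.2, -5.8]
width: 0.0192
```

```bash
python3 st.py
```

```text
q [-29.21  13.75 100.05   0.42  68.6   61.52] qv [ 0.15 -4.93  5.51 -0.45 -7.5   0.34] tau [ 1.750e+00 -3.978e+01 -2.728e+01  5.400e-01  2.440e+00 -2.000e-02]
[ 0.5828 -0.2083  0.1716] az -90.92 ydir [-0.0332  0.0264 -0.9991] F [ 5.7 -5.2 -5.8] M [-1.23 -1.29 -0.06] 0.019216800116379155 12.6167
```

{"method": "apply_moves", "body": {
  "rows": [
    [1,-2,1,-3,0],
    [1,-2,1,-3,0],
    [1,-2,1,-2,0]
  ]
}}

```text
clock: 12.87
tcp_pos: [0.5814, -0.2072, 0.172]
tool_rot: [[-0.016, -0.008, 1.0], [-1.0, 0.01, -0.016], [-0.01, -1.0, -0.008]]
force: [2.2, -5.6, -5.0]
width: 0.0193
```

```bash
python3 st.py; python3 look.py s16;python3 st.py
```

```text
q [-29.14  12.63 101.33   0.31  66.71  61.67] qv [ 0.56 -3.45  4.1  -1.06 -6.5   0.92] tau [  2.23 -38.89 -27.83   0.91   1.64  -0.  ]
[ 0.5814 -0.2072  0.172 ] az -90.93 ydir [-0.0078  0.01   -0.9999] F [ 2.2 -5.6 -5. ] M [-1.2  -0.66  0.  ] 0.019294814997328807 12.8667
shaft_nose [(array([-0.005 , -0.0059, -0.073 ]), 0.93), (array([ 0.0006,  0.0021, -0.0757]), 0.37)]
shaft_head [(array([-0.0032,  0.0043,  0.0175]), 0.82), (array([-0.0002,  0.0035, -0.1759]), 0.65)]
q [-29.14  12.63 101.33   0.3   66.74  61.67] qv [-0.02  0.27 -0.11  0.04  0.19 -0.03] tau [  2.17 -39.35 -27.48   0.76   1.84   0.  ]
[ 0.5813 -0.2072  0.172 ] az -90.93 ydir [-0.0082  0.0101 -0.9999] F [ 3.8 -4.4 -5.5] M [-1.2  -0.87  0.02] 0.01906146365432828 13.0167
```

View pics/s16.png

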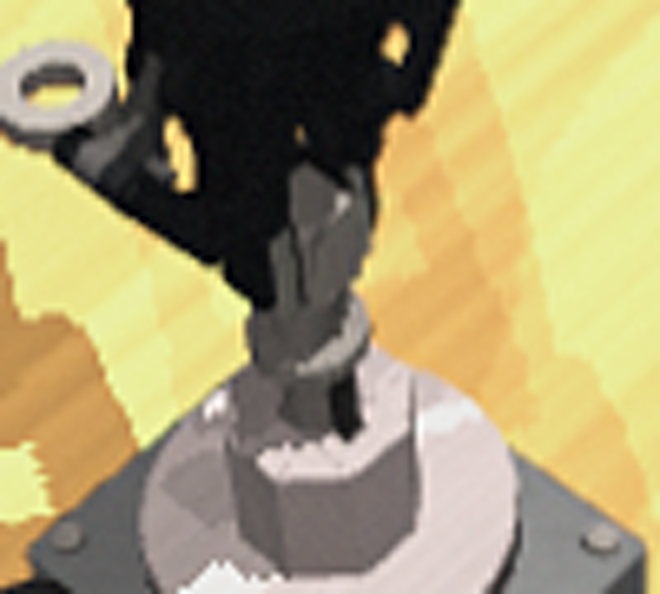

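{"method": "apply_moves", "body": {
  "rows": [
    [1,0,4,0,0],
    [1,0,4,0,0],
    [1,0,4,0,0]
  ]
}}

```text
clock: 13.27
tcp_pos: [0.5823, -0.2074, 0.1621]
tool_rot: [[-0.017, -0.003, 1.0], [-1.0, 0.008, -0.017], [-0.008, -1.0, -0.004]]
force: [-0.5, -1.5, -0.6]
width: 0.0192
```

```bash
python3 st.py; python3 look.py s17;python3 st.py
```

```text
q [-29.13  13.19 101.77   0.36  65.46  61.67] qv [ 0.08  2.43  1.86 -0.01 -4.94 -0.04] tau [  0.95 -37.36 -27.73   0.44   0.29   0.  ]
[ 0.5823 -0.2074  0.1621] az -90.95 ydir [-0.0035  0.0085 -1.    ] F [-0.5 -1.5 -0.6] M [-0.39  0.03  0.06] 0.019168107247734816 13.2667
shaft_nose [(array([-0.0031, -0.0027, -0.0694]), 0.91)]
shaft_head [(array([-0.0041,  0.0036,  0.0178]), 0.58), (array([ 1.000e-04,  4.500e-03, -1.656e-01]), 0.36)]
q [-29.13  13.22 101.77   0.36  65.45  61.67] qv [ 0.   -0.11 -0.24  0.06  0.55 -0.02] tau [ 8.900e-01 -3.773e+01 -2.788e+01  4.000e-01  3.700e-01  1.000e-02]
[ 0.5823 -0.2074  0.1618] az -90.95 ydir [-0.0039  0.0087 -1.    ] F [ 0.2 -2.2 -2.1] M [-0.43 -0.04  0.05] 0.018614049843130632 13.4167
```

View pics/s17.png

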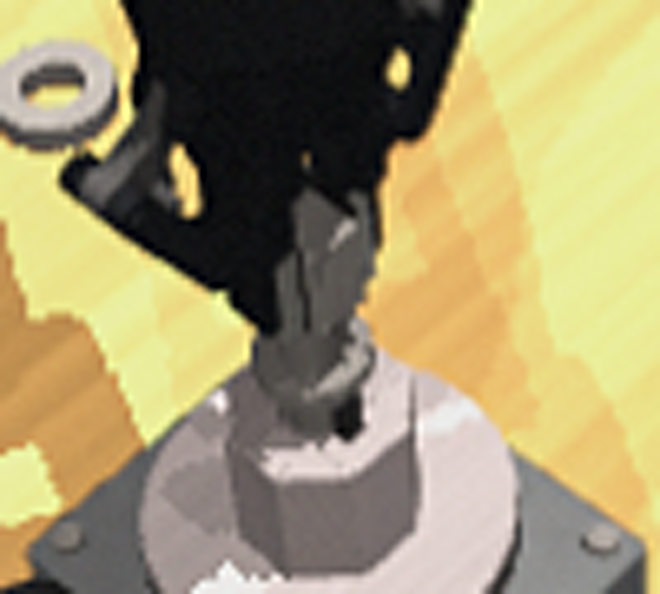

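{"method": "apply_moves", "body": {
  "rows": [
    [1,0,5,0,0],
    [1,0,5,0,0],
    [1,0,5,0,0],
    [1,0,5,0,0]
  ]
}}

```text
clock: 13.75
tcp_pos: [0.5827, -0.2075, 0.1453]
tool_rot: [[-0.016, -0.004, 1.0], [-1.0, 0.008, -0.016], [-0.008, -1.0, -0.004]]
force: [-3.2, -0.5, 6.3]
width: 0.0198
```

```bash
python3 st.py
```

```text
q [-29.1   14.28 102.35   0.32  63.77  61.66] qv [ 0.05  3.27  1.67 -0.07 -4.85 -0.02] tau [  0.76 -34.01 -25.53   0.48  -0.66  -0.  ]
[ 0.5827 -0.2075  0.1453] az -90.91 ydir [-0.0036  0.0078 -1.    ] F [-3.2 -0.5  6.3] M [-0.07  0.67 -0.01] 0.019804844552851683 13.75
```

{"method": "apply_moves", "body": {
  "rows": [
    [1,0,6,0,0],
    [1,0,6,0,0]
  ]
}}

```text
clock: 13.92
tcp_pos: [0.5832, -0.2076, 0.1433]
tool_rot: [[-0.015, -0.007, 1.0], [-1.0, 0.008, -0.015], [-0.008, -1.0, -0.007]]
force: [-14.8, 5.0, 31.8]
width: 0.0194
```

```bash
python3 st.py; python3 look.py s18;python3 st.py
```

```text
q [-29.07  14.56 102.23   0.26  63.79  61.67] qv [ 0.2   0.98 -1.11 -0.55  1.54 -0.11] tau [  0.08 -19.68 -19.38   0.69  -4.04  -0.02]
[ 0.5832 -0.2076  0.1433] az -90.86 ydir [-0.0068  0.0085 -0.9999] F [-14.8   5.   31.8] M [0.89 2.85 0.  ] 0.01941774098602833 13.9167
shaft_nose []
shaft_head [(array([-0.0059,  0.003 ,  0.0186]), 0.7)]
q [-29.07  14.54 102.25   0.26  63.74  61.67] qv [ 0.11 -0.19  0.1  -0.04 -0.23 -0.02] tau [ 2.900e-01 -2.419e+01 -2.172e+01  6.400e-01 -3.180e+00 -1.000e-02]
[ 0.5832 -0.2076  0.1434] az -90.85 ydir [-0.0061  0.0081 -0.9999] F [-11.6   3.3  23.7] M [ 0.7   2.24 -0.  ] 0.019067956851161003 14.0667
```

View pics/s18.png

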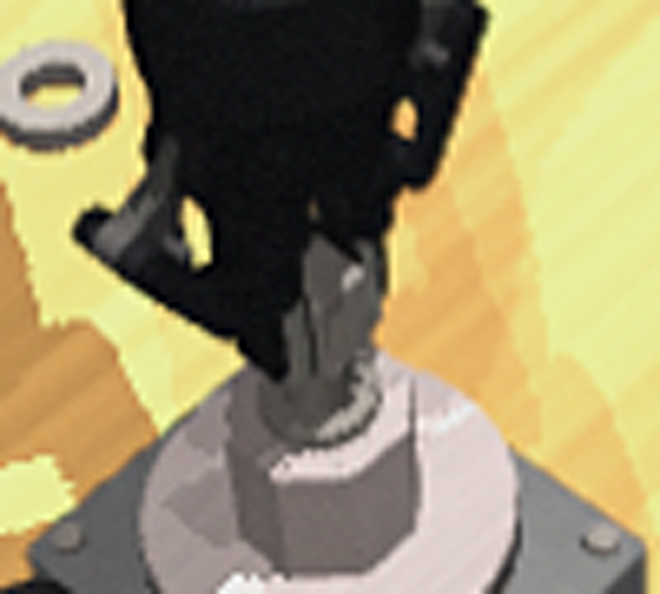

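{"method": "apply_moves", "body": {
  "rows": [
    [1,0,5,-2,0],
    [1,0,5,-1.5,0]
  ]
}}

```text
clock: 14.23
tcp_pos: [0.5827, -0.2076, 0.1434]
tool_rot: [[-0.015, 0.001, 1.0], [-1.0, 0.007, -0.015], [-0.007, -1.0, 0.001]]
force: [-4.0, 2.1, 16.3]
width: 0.0191
```

```bash
python3 st.py; python3 look.py s19; python3 - <<'E'
from geo import *
z=np.load('s19.npz'); W=cloud('scene',z['d'])
m=blob('scene',W,.54,.62,-.25,-.17,.104,.2); v,u=np.nonzero(m)
for zl,zh in [(.106,.113),(.113,.117),(.117,.123),(.123,.135)]:
    P=W[blob('scene',W,.55,.61,-.235,-.18,zl,zh)]; print(zl,len(P),P.mean(0).round(4) if len(P) else '')
mm=blob('scene',W,.55,.61,-.24,-.17,.1,.2)
for r in range(276,300,1):
    print(r,[(int(W[r,c,2]*1000)) for c in range(216,246,2)])
print(proj('scene',[.579,-.2082,.111])[0],proj('scene',[.579,-.2082,.119])[0])
E
python3 st.py
```

```text
q [-29.15  14.28 102.57   0.42  63.32  61.5 ] qv [-0.36 -1.19  1.39  0.87 -2.09 -0.92] tau [-4.600e-01 -2.772e+01 -2.201e+01  1.200e-01 -1.670e+00  1.000e-02]
[ 0.5827 -0.2076  0.1434] az -90.85 ydir [ 7.0e-04  7.1e-03 -1.0e+00] F [-4.   2.1 16.3] M [0.51 1.15 0.1 ] 0.019076353649596523 14.2333
shaft_nose [(array([ 0.1705,  0.1466, -0.1435]), 0.72), (array([-0.0057,  0.0054,  0.017 ]), 0.34)]
shaft_head [(array([-0.0056,  0.0068,  0.0174]), 0.74)]
0.106 262 [ 0.5868 -0.2141  0.1107]
0.113 35 [ 0.5877 -0.2153  0.1152]
0.117 115 [ 0.5857 -0.2117  0.1195]
0.123 36 [ 0.5866 -0.2128  0.1287]
276 [161, 164, 169, 163, 165, 162, 163, 158, 152, 151, 111, 1, 1, 2, 0]
277 [156, 161, 167, 163, 164, 159, 158, 156, 151, 149, 112, 3, 2, 2, 3]
278 [1, 155, 163, 159, 158, 158, 158, 152, 149, 120, 112, 110, 0, 0, 1]
279 [0, 156, 160, 155, 156, 155, 154, 150, 148, 121, 111, 110, 110, 0, 1]
280 [112, 109, 156, 153, 154, 152, 150, 150, 130, 119, 120, 111, 112, 61, 3]
281 [110, 111, 151, 153, 149, 150, 146, 134, 128, 121, 120, 109, 110, 61, 61]
282 [113, 111, 121, 118, 146, 134, 134, 132, 125, 120, 119, 1
[... 955 characters left out ...]
 [104, 106, 110, 110, 110, 110, 110, 110, 113, 111, 107, 102, 99, 92, 62]
296 [98, 105, 111, 112, 112, 112, 111, 110, 110, 111, 104, 98, 93, 89, 61]
297 [94, 101, 106, 109, 110, 111, 111, 110, 110, 107, 102, 98, 91, 87, 64]
298 [92, 98, 103, 108, 106, 104, 108, 106, 107, 103, 99, 93, 88, 83, 63]
299 [87, 94, 100, 104, 104, 103, 104, 100, 102, 100, 95, 94, 85, 80, 62]
[227.55809059 285.37861042] [227.22825485 282.8146098 ]
q [-29.15  14.28 102.56   0.42  63.34  61.51] qv [-0.02  0.03 -0.1  -0.15  0.02  0.13] tau [ -0.47 -27.63 -21.84   0.13  -1.69   0.  ]
[ 0.5827 -0.2076  0.1435] az -90.84 ydir [ 5.0e-04  7.2e-03 -1.0e+00] F [-4.6  3.6 17.1] M [ 0.5   1.17 -0.01] 0.019129798593267952 14.3833
```

{"method": "apply_moves", "body": {
  "rows": [
    [1,0,6,0,0]
  ]
}}

```text
clock: 14.47
tcp_pos: [0.5833, -0.2076, 0.1434]
tool_rot: [[-0.014, -0.0, 1.0], [-1.0, 0.007, -0.014], [-0.007, -1.0, -0.0]]
force: [-14.1, 4.0, 27.4]
width: 0.0191
```

```bash
python3 st.py; python3 - <<'E'
from geo import *
p,d=camera('scene'); save('s20',p); 
E
python3 st.py
```

```text
q [-29.12  14.37 102.47   0.4   63.37  61.52] qv [ 0.27  1.   -1.02 -0.66  1.13  0.01] tau [  0.65 -21.83 -20.65   0.84  -3.84  -0.05]
[ 0.5833 -0.2076  0.1434] az -90.81 ydir [-1.0e-04  7.1e-03 -1.0e+00] F [-14.1   4.   27.4] M [ 0.78  2.8  -0.03] 0.019145629267546174 14.4667
q [-29.12  14.37 102.46   0.38  63.4   61.51] qv [-0.01 -0.14  0.17  0.14 -0.4  -0.04] tau [  0.24 -24.64 -21.63   0.51  -2.94  -0.03]
[ 0.5832 -0.2076  0.1434] az -90.81 ydir [-5.0e-04  7.2e-03 -1.0e+00] F [-10.    2.5  22.4] M [0.66 2.09 0.  ] 0.019592827339583386 14.5167
```

View pics/s20.png

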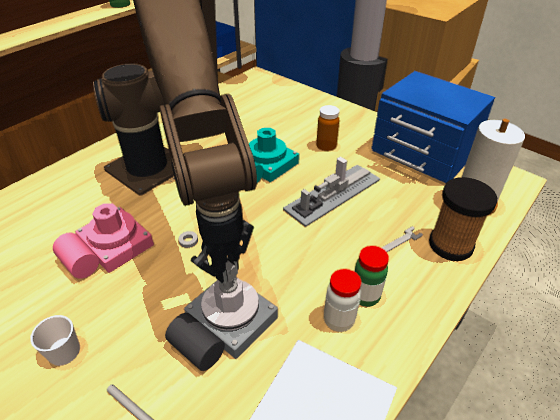

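```bash
python3 - <<'E'
from geo import *
p,d=camera('top'); save('t20',p); print(place_of('top','glue')[:2]); 
E
python3 st.py
```

```text
[{'centre': [0.3887, 0.0023, 0.0023], 'score': 0.67}]
q [-29.12  14.35 102.47   0.4   63.38  61.51] qv [-0.07 -0.19  0.11  0.13 -0.14  0.02] tau [ 2.000e-01 -2.458e+01 -2.168e+01  5.100e-01 -2.930e+00 -2.000e-02]
[ 0.5832 -0.2076  0.1434] az -90.81 ydir [-1.0e-04  7.2e-03 -1.0e+00] F [-11.6   4.2  22.5] M [ 0.73  2.05 -0.  ] 0.0189330395144024 14.6167
```

View pics/t20.png

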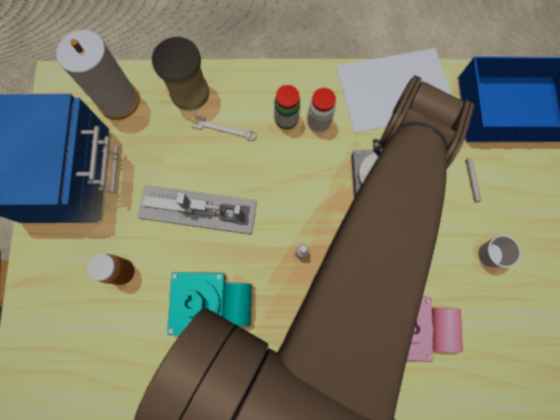

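The top view shows the glue bottle standing at about (302,252) and both red-capped jars at about (288,105) and (322,108). The push is holding steady, so I am handing the job in.

```bash
python3 -c "
from rig import robot; print(robot.sign_off())"
```

```text
the job is handed in; nothing more can be done
None
```

The shaft was checked in the caliper, moved to the grey mixer drive and pushed fully home. I handed the job in at about 14.6 s, still gripping it and pressing down.

- **Caliper:** I pinched the tab and slid the jaw about 54 mm, until it stopped moving with about 20 N of push, so it was on its end stop with the tip pressed in. The tip leaned the shaft slightly. When I let go, the jaw eased back. A depth reading put the tab about 44.6 mm from its start, roughly 2 mm short of where the tip should first touch, though that reading is only good to a few mm.
- **Insertion:** I read the keyway in both cameras at about -1° from the drive's x axis and turned the shaft to match before lowering it. I then used the bore to straighten the tilt the tool had picked up. The key went into the keyway without needing a search.
- **Last checks:** The tool stopped at z = 143.4 mm and held there. It was pushing down with about 22 N, more than the 10 N spring. Depth showed the collar's top about 8 to 8.5 mm above the hub's top, which matches the 8 mm collar sitting flat on it. A sideways force of about 12 N remained. The grip width was 19 mm, and the glue bottle and both jars were still standing.
- **Disagreement:** The trained network's nose and head positions were 3 to 7 mm off at times, so near the end I relied on depth and force.

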